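# Serve the crispbreads and tidy the breakfast corner

## Task

Lay out the breakfast corner: with the turner, lift every crispbread off the steel cooling rack and lay it flat on the wooden serving rack, each squarely across its own pair of rails, without the fingers touching the bread. Then slide the turner's blade fully home into its grey sleeve. Also swap the jam jar and the butter dish, so that each stands upright in the middle of the cork coaster the other one started on, and leave the salt shaker, mug, bowl and oil bottle where they are.

Things in the scene. Friction and masses are not known exactly. Their poses are not given: they have to be found in the camera images.
- cooling_rack: fixed steel wire rack, 120 (x) x 266 (y) x 60 mm high; origin on the counter under its centre, -x side faces the robot. Three places at y = -100, 0, 100 mm: each a pair of 6 mm wires along x, 30 mm either side of the place's centre line, tops 60 mm up, 54 mm clear between; legs under the wires. Cross wires only on the counter (6 mm high), so a blade can pass along x between a pair.
- serving_rack: fixed wooden rack, empty at the start, same layout: 120 (x) x 280 (y) x 60 mm; origin on the counter under its centre, -x side faces the robot. Three places at y = -100, 0, 100 mm: each a pair of rails along x, 8 mm wide, 10 mm high, 30 mm either side of the place's centre line, tops 60 mm up, 52 mm clear between; legs under the rails, cross slats only on the counter (8 mm high).
- bread1: rigid brown crispbread slab, 90 (x) x 84 (y) x 12 mm, 60 g, dimpled on top, lying across one pair of wires of the cooling rack; origin at the centre of its underside. Two or three of the three are present.
- bread2: rigid brown crispbread slab, 90 (x) x 84 (y) x 12 mm, 60 g, dimpled on top, lying across one pair of wires of the cooling rack; origin at the centre of its underside. Two or three of the three are present.
- bread3: rigid brown crispbread slab, 90 (x) x 84 (y) x 12 mm, 60 g, dimpled on top, lying across one pair of wires of the cooling rack; origin at the centre of its underside. Two or three of the three are present.
- turner: cranked turner (spatula), 140 g, on the counter. Origin: centre of the underside of its flat steel blade, 90 (x) x 38 (y) x 3 mm. A neck rises from its rear edge to a black handle along x, x = -60 to -190 mm, 20 mm wide, 18 mm high, its middle 54 mm above the blade's underside. A rest foot at x = -180 mm reaches down to the blade's level. Grip across the handle at x = -85 mm (centre of mass).
- sleeve: fixed flat grey sleeve for the turner's blade, on the counter: x from -40 (open mouth) to 50 mm (closed end), 55 mm wide, 20 mm high; origin on the counter. Cavity 45 mm wide, 12 mm high, floor 4 mm up, end wall at x = 45 mm. The blade slides in along +x and is fully home when the turner's origin is over this origin, x axes parallel, the neck just outside the mouth.
- coaster1: fixed round cork coaster, 120 mm across, 4 mm thick, at one side of the racks; origin under its centre. The jam jar starts on it, the butter dish belongs on it.
- coaster2: fixed round cork coaster, 120 mm across, 4 mm thick, at the other side; origin under its centre. The butter dish starts on it, the jam jar belongs on it.
- jam_jar: squat glass jar with steel cap, 66 mm across, 60 mm tall, 250 g; origin at the centre of its underside.
- butter_dish: square lidded butter dish, white with a wooden lid, 58 x 58 mm, 44 mm tall, 300 g; origin at the centre of its underside, axes square to its sides.
- salt_shaker: bystander: small glass shaker, 36 mm across, 60 mm tall, between the racks; origin at the centre of its underside. Leave alone.
- mug: bystander: white mug, 80 mm across, 90 mm tall; origin under its centre. Leave alone.
- bowl: bystander: white bowl, 110 mm across, 50 mm tall; origin under its centre. Leave alone.
- oil_bottle: bystander: green glass bottle, 60 mm across, 200 mm tall, behind the racks; origin under its centre. Leave alone.
There are look-alikes about, which are no part of the job. What is shaped like the turner but green is not meant. What is shaped like the coaster2 but red is not meant.

How it is judged:
By the outcome, as a careful person would: the job done as asked, in the order asked, and still so for the second after the job is handed in, with the robot touching nothing.
Of bread1, bread2, bread3 only 2 to 3 are there at a start; the rules pass over those that are not, and their reading is None.
At some moment in a run one of jam_jar, butter_dish may be knocked a few centimetres aside while the robot is not near it.
It also fails if it takes over 210 s, if anything falls off the work surface, if the arm or the gripper's body presses on something with over 40 N, if the wrist force passes 120 N, or if a joint passes its speed limit or range.

## Robot

A 6-joint arm with a two-finger parallel gripper is mounted at the origin on the work surface. World frame = base frame: x ahead of the robot, y to its left, z up, the work surface at z = 0. Lengths are in m, angles in rad, forces in N, time in s.
With the tool pointing down it reaches from about 0.35 to 0.875 m from the base axis. Payload 15.5 kg.
Tool frame: the origin (TCP) lies at the very end of the fingers, on their centre line; the grasp point (between the pads) lies 19 mm behind it; z points along the fingers, x is the direction in which the jaws open and shut, and the axes are right-handed (so a half turn about z gives the same grasp; the last joint's range is limited). The gripper opens to 85 mm and grips with 20 to 120 N. Pads are 22 mm wide; open, the fingers measure 114 mm over their backs; the gripper's body (76 mm by 85 mm) begins 54 mm behind the grasp point. The pads swing forward as they close: fully open they stand 13 mm farther back than shut.
Start: joints at [-1.409, 0.494, 1.345, -0, 1.302, -0.096], TCP at [0.159, -0.604, 0.231] pointing down, gripper open.
Joint ranges: [-2.91, 2.91], [-0.82, 2.16], [0.22, 2.67], [-1.22, 4.37], [0.12, 2.79], [-3.08, 3.08]. Speed limits (rad/s): [1.89, 1.89, 2.57, 3.01, 3.01, 3.01].

## Interface

Orientations are given as [roll, pitch, yaw] about the fixed x, y, z axes, in that order (R = Rz(yaw) Ry(pitch) Rx(roll)).
In Python, from station import get_state, snapshot, camera_info, workorder, nets gives the robot as it stands. The module is installed in compiled form; this text tells all that it offers.
- The arm moves only by the tool jog_arm, never from a script. Its argument "plan" is a list of rows, each a list of 3 entries, a list of its own where there are three numbers: the shift along the tool's x, y, z in mm, then the turn, a rotation vector about the tool's x, y, z in degrees, then the opening, from -1 (shut) to 1 (fully open), so that 0 is half open. In form: [[[dx, dy, dz], [ax, ay, az], grip], ...]. A call has exactly 5 rows; each row is the pose to reach, as a shift and turn from the pose commanded when the call began, along the tool's axes at that moment; what a row does not reach only later rows make up. A row lasts 1/8 s, in which the tool goes at most 62.5 mm and 10.7 degrees, less where a joint would pass 70% of its speed; a pose out of reach is approached as far as the arm can. A call with a gripper value outside its range is refused whole. The fingers move at their own pace and stop on an object; "grip_force" is the grip in N (left out, the last holds). Time passes only in rows, so rows that repeat a pose let the fingers close, or fill a call up. It gives the time, the measured TCP pose, the force and the opening at its end, in the units of the state.
- get_state(): the state, without advancing time (a new reading comes with each control period).
- snapshot(name): name is "side" or "top"; returns (picture, depth): 480x640x3 uint8, red, green, blue; 480x640 float32, m along the optical axis (not along the pixel's ray), 0 where there is no reading.
- camera_info(name): a dict with "fx", "fy", "cx", "cy" (pixels), "R" (3x3) and "t" (3): a world point X has camera coordinates R X + t. Camera axes: x right, y down, z forward; pixel columns grow to the right and rows downward; lengths in m; the calibration is good to about 2 mm. A picture is of the moment at which its call begins. camera_info takes no time and is no camera call.
- workorder.job_done(): hands the job in, once; it reports no verdict.
Trained networks look in the newest picture that a camera, given by its name, has taken for a name from the list of things; names that differ only in an ending like _2 or _b are one class to them, and where a whole thing is asked for, a point or a joint stands for the part that bears it (a point fixed in the world has none). Each returns a list of dicts, best first, with "conf" (0 to 1); they miss things now and then, are a little off and sometimes report something else, mostly with a low value. They report only what shows in the picture. A call takes as long as a camera call. They do not tell look-alikes from the thing itself.
- nets.regions_of(camera, target): "mask" (480x640 bool, what is visible of it) and "extent" ([centre column, centre row, width, height] in pixels, round what is visible of it).
The state is a dict: "clock": time; "joints": joint angles; "joint_vel": joint speeds; "tau": joint torques, N m; "eef_pos": TCP position; "tcp_rot": TCP orientation; "ft_force": force on the tool from outside, world axes, zero at the start; "ft_torque": the same for the moment, N m; "opening": finger opening in m.
Only numpy, scipy, OpenCV 4.12 (cv2) and the standard library are available. Lean on these libraries where they do the work, as an engineer would, in place of code of your own. Each camera call takes 0.05 s, during which the arm holds its last target.

## Working session

There is one attempt and no reset: what is moved stays moved. The work goes in short steps, Python scripts to look and compute and a tool call to move; the robot and the scene stay as the last step left them, time stands still between calls to the robot, and variables do not carry over. Pictures are saved under pics/ and viewed, and the job is handed in when it is done.

Besides the shell and the picture viewer there is one more tool, called after "Request:" in YAML: its name, and indented under it one key for each argument. jog_arm: Moves the arm, as the interface text tells. Its arguments: {"type":"object","properties":{"plan":{"type":"array"},"grip_force":{"type":"number"}},"required":["plan"]}

```bash
mkdir -p pics; ls; cat > h.py <<'E'
import numpy as np, cv2
from station import get_state, snapshot, camera_info, workorder, nets
from scipy.spatial.transform import Rotation as Ro
def save(n,pic): cv2.imwrite(f'pics/{n}.png',pic[:,:,::-1])
def cloud(name,d):
    c=camera_info(name); v,u=np.mgrid[0:480,0:640]
    P=np.stack([(u-c['cx'])/c['fx']*d,(v-c['cy'])/c['fy']*d,d],-1)
    W=(P-np.array(c['t']))@np.array(c['R'])
    W[d<=0]=np.nan
    return W
def proj(name,X):
    c=camera_info(name); p=np.atleast_2d(X)@np.array(c['R']).T+np.array(c['t'])
    return np.stack([p[:,0]/p[:,2]*c['fx']+c['cx'],p[:,1]/p[:,2]*c['fy']+c['cy']],-1)
E
python3 - <<'E'
from h import *
for n in ['top','side']:
    p,d=snapshot(n); save(n+'0',p); np.save(n+'0d.npy',d); np.save(n+'0p.npy',p)
    c=camera_info(n); print(n,c['fx'],c['cx'],c['cy'],np.round(c['R'],3).tolist(),np.round(c['t'],3), 'pos',np.round(-np.array(c['R']).T@c['t'],3))
print(get_state())
E
```

```text
pics
top 584.5376740753903 315.1033449073849 240.88136097210491 [[0.015, -1.0, 0.009], [-0.985, -0.016, -0.173], [0.173, -0.006, -0.985]] [-0.005  0.458  1.419] pos [0.205 0.012 1.477]
side 557.351795861674 317.25556266856523 231.8014813374051 [[-0.982, -0.188, 0.022], [-0.128, 0.573, -0.81], [0.139, -0.798, -0.586]] [0.443 0.135 1.412] pos [0.256 1.132 0.927]
{'clock': 0.1, 'joints': array([-1.40849915e+00,  4.94121299e-01,  1.34605083e+00, -2.70464822e-06,
        1.30250050e+00, -9.55131257e-02]), 'joint_vel': array([-0.00140484, -0.00146298, -0.00034547,  0.00105848,  0.00185016,
       -0.00196282]), 'tau': array([ 1.00452831e-03, -8.83589816e+01, -3.84562862e+01, -1.95051362e-04,
        5.33492115e-03, -3.49962158e-05]), 'eef_pos': array([ 0.15929566, -0.60403386,  0.23076594]), 'tcp_rot': array([-3.14149225e+00,  1.07530225e-03, -1.31298525e+00]), 'ft_force': array([0.20176921, 0.30303743, 0.32759452]), 'ft_torque': array([-0.00720426, -0.02608501,  0.01460957]), 'opening': 0.08586475292428268}
```

View pics/top0.png

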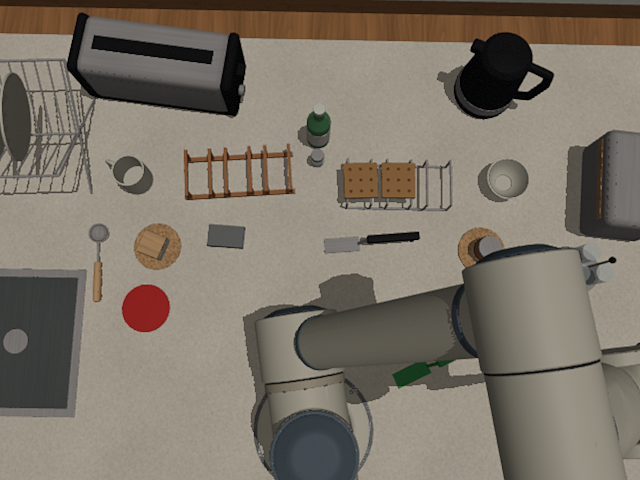

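View pics/side0.png

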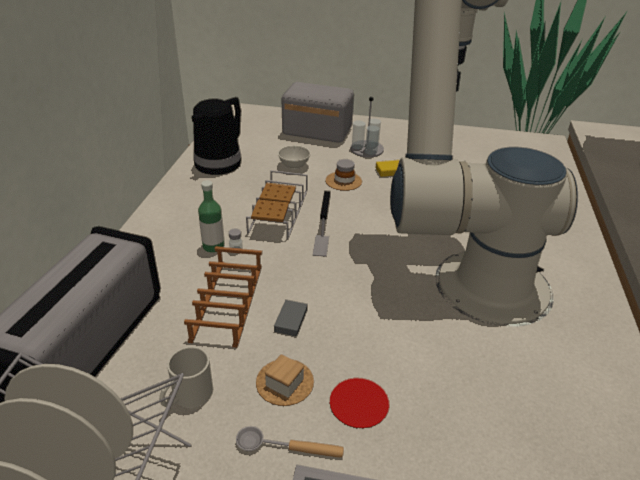

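Top view: cooling rack at (397,185) with two breads (left and middle places), serving rack (240,173), turner blade (342,244) with handle to the right, sleeve (226,236), butter on its coaster (157,246), jar (487,247) half hidden by the arm, green turner (425,372). The red disc is at (146,308). I'll measure with the nets and depth.

```bash
python3 - <<'E'
from h import *
D={n:np.load(n+'0d.npy') for n in ['top','side']}
W={n:cloud(n,D[n]) for n in D}
for t in ['cooling_rack','serving_rack','bread1','turner','sleeve','coaster1','coaster2','jam_jar','butter_dish','salt_shaker','mug','bowl','oil_bottle']:
  for n in ['top','side']:
    for r in nets.regions_of(n,t)[:4]:
        if r['conf']<0.3: continue
        m=r['mask']; X=W[n][m]; X=X[~np.isnan(X[:,0])]
        if len(X)<5: continue
        zm=np.percentile(X[:,2],95)
        T=X[X[:,2]>zm-0.008]
        rc=cv2.minAreaRect((T[:,:2]*1000).astype(np.float32))
        print(t,n,round(r['conf'],2),np.round(r['extent']),'z95',round(zm*1000),'topmed',np.round(np.median(T,0)*1000),'rect',np.round(rc[0]),np.round(rc[1]),round(rc[2],1))
p=np.load('top0p.npy'); q=cv2.resize(p[215:270,200:440],None,fx=3.3,fy=3.3,interpolation=2); save('z1',q)
q=np.load('side0p.npy')[180:350,220:360]; save('z2',cv2.resize(q,None,fx=3.4,fy=3.4))
E
```

```text
cooling_rack top 0.71 [399. 185. 112.  52.] z95 64 topmed [ 603. -278.   60.] rect [ 609. -257.] [114. 165.] 0.8
cooling_rack side 0.95 [278. 203.  63.  66.] z95 63 topmed [ 594. -273.   60.] rect [ 607. -206.] [119. 273.] 0.1
serving_rack top 0.9 [240. 168. 113.  58.] z95 65 topmed [634. 223.  61.] rect [635. 200.] [121. 269.] 4.6
serving_rack side 0.82 [225. 296.  77. 100.] z95 64 topmed [629. 232.  61.] rect [631. 202.] [121. 275.] 4.3
bread1 top 0.91 [360. 179.  38.  41.] z95 78 topmed [ 609. -107.   74.] rect [ 609. -108.] [91. 84.] 2.8
bread1 top 0.89 [399. 181.  33.  36.] z95 78 topmed [ 610. -201.   73.] rect [ 611. -202.] [91. 84.] 0.2
bread1 side 0.96 [271. 212.  38.  24.] z95 77 topmed [ 605. -102.   74.] rect [ 606. -109.] [90. 97.] 2.6
bread1 side 0.75 [275. 193.  37.  21.] z95 78 topmed [ 609. -194.   74.] rect [ 608. -195.] [102.  90.] 89.4
turner top 0.96 [372. 243.  94.  22.] z95 68 topmed [ 468. -191.   64.] rect [ 468. -190.] [ 21. 127.] 5.0
turner top 0.94 [423. 373.  63.  26.] z95 64 topmed [ 167. -306.   64.] rect [ 167. -310.] [14. 35.] 13.9
turner top 0.46 [40
[... 2764 characters left out ...]
.] z95 52 topmed [440. 414.  50.] rect [441. 411.] [60. 59.] 69.2
bowl top 0.61 [159. 247.  51.  46.] z95 13 topmed [437. 394.   7.] rect [446. 403.] [118. 118.] 78.5
bowl top 0.55 [508. 176.  44.  44.] z95 52 topmed [ 639. -500.   49.] rect [ 627. -485.] [107. 109.] 47.9
bowl side 0.89 [297. 158.  32.  26.] z95 53 topmed [ 621. -502.   50.] rect [ 623. -483.] [103. 118.] 4.9
oil_bottle top 0.94 [319. 124.  23.  44.] z95 202 topmed [740.  -1. 200.] rect [741.  -1.] [27. 23.] 1.4
oil_bottle top 0.45 [487. 248.  34.  24.] z95 69 topmed [ 451. -424.   65.] rect [ 453. -424.] [41. 57.] 22.3
oil_bottle side 0.84 [212. 218.  26.  73.] z95 196 topmed [736.   7. 200.] rect [737.   2.] [26. 31.] 14.7
```

View pics/z1.png

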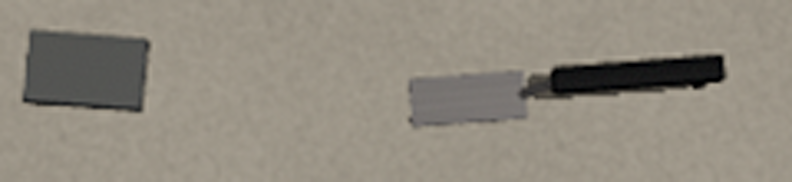

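View pics/z2.png

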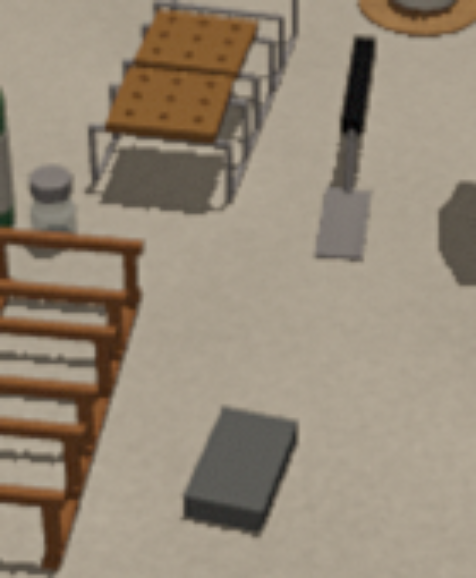

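The turner's x axis yaw is about 95° and the sleeve's about 87°. In the side view the sleeve's +y face looks closed, so its mouth should be at the -y end. Next I'll fit the poses more precisely.

```bash
cat >> h.py <<'E'
def go(pos,yaw,tilt=None):
    "shift mm/turn deg in tool axes from present pose to pos(m), tool down with yaw deg"
    s=get_state(); R=Ro.from_euler('xyz',s['tcp_rot']).as_matrix()
    T=Ro.from_euler('xyz',[np.pi,0,np.radians(yaw)]).as_matrix()
    d=R.T@(np.array(pos)-s['eef_pos'])*1000; r=np.degrees(Ro.from_matrix(R.T@T).as_rotvec())
    print('shift',np.round(d,1),'turn',np.round(r,2))
E
python3 - <<'E'
from h import *
from scipy.optimize import least_squares
D={n:np.load(n+'0d.npy') for n in ['top','side']}
W={n:cloud(n,D[n]) for n in D}
rails=np.array([-130,-70,-30,30,70,130.])
def rackfit(c,name,wid,z0=55,zmax=66):
  for n in W:
    X=W[n].reshape(-1,3)*1000; m=(abs(X[:,0]-c[0])<85)&(abs(X[:,1]-c[1])<160)&(X[:,2]>z0)&(X[:,2]<zmax); X=X[m]
    def res(p):
        a=p[2]; q=X[:,:2]-p[:2]; v=-q[:,0]*np.sin(a)+q[:,1]*np.cos(a); u=q[:,0]*np.cos(a)+q[:,1]*np.sin(a)
        r=v[:,None]-rails; k=abs(r).argmin(1); 
        ex=np.clip(abs(u)-60,0,None)
        return np.r_[np.take_along_axis(r,k[:,None],1)[:,0],ex]
    s=least_squares(res,[*c,np.radians(2)],loss='soft_l1',f_scale=3)
    p=s.x;a=p[2];q=X[:,:2]-p[:2];u=q[:,0]*np.cos(a)+q[:,1]*np.sin(a)
    print(name,n,len(X),np.round(p[:2],1),round(np.degrees(a),2),'u rng',np.round(np.percentile(u,[1,3,97,99]),1),'z',np.median(X[:,2]).round(1))
rackfit([607,-206],'cool',6); rackfit([633,201],'serve',8)
# turner handle / blade
for n in W:
    X=W[n].reshape(-1,3)*1000
    b=X[(abs(X[:,0]-466)<40)&(abs(X[:,1]+188)<85)&(X[:,2]>56)&(X[:,2]<70)]
    r=cv2.minAreaRect(b[:,:2].astype(np.float32)); 
    c,s,vt=np.linalg.svd(b[:,:2]-b[:,:2].mean(0),full_matrices=False); d=vt[0]*np.sign(vt[0,1])
    u=(b[:,:2]-b[:,:2].mean(0))@d
    print('handle',n,len(b),b.mean(0).round(1),r[0],r[1],'yaw',np.degrees(np.arctan2(d[1],d[0])).round(2),'mid',(b[:,:2].mean(0)+d*(u.min()+u.max())/2).round(1),np.ptp(u).round(1))
    P=np.load(n+'0p.npy').reshape(-1,3).astype(int)
    b=X[(abs(X[:,0]-456)<45)&(abs(X[:,1]+64)<65)&(X[:,2]<14)&(abs(P[:,0]-P[:,2])<12)&(P.sum(1)>300)]
    if len(b): r=cv2.minAreaRect(b[:,:2].astype(np.float32)); print('blade',n,len(b),r,b.mean(0).round(1))
q=np.load('side0p.npy')[290:345,265:320]; save('z3',cv2.resize(q,None,fx=10,fy=10,interpolation=2))
E
```

```text
cool top 339 [ 610.  -205.6] 0.05 u rng [-59.5 -57.6  57.2  58.7] z 60.8
cool side 280 [ 606.8 -203.1] -0.55 u rng [-60.2 -58.7  58.3  59.8] z 60.7
serve top 894 [635.  199.7] 4.52 u rng [-59.6 -57.3  56.3  59.4] z 60.9
serve side 1415 [631.3 203.2] 4.54 u rng [-59.4 -57.4  56.7  59.2] z 60.9
handle top 420 [ 468.  -189.8   63.5] (468.1659851074219, -189.64663696289062) (21.160865783691406, 130.28273010253906) yaw 95.21 mid [ 468.  -189.7] 130.3
blade top 471 ((456.460205078125, -64.85125732421875), (37.477203369140625, 88.78193664550781), 5.775834560394287) [456.4 -64.4   3.7]
handle side 195 [ 464.2 -179.7   64.6] (465.0110778808594, -185.05477905273438) (20.343778610229492, 136.01600646972656) yaw 95.12 mid [ 464.7 -185.1] 136.0
blade side 116 ((454.58984375, -65.14813995361328), (33.15704345703125, 91.66131591796875), 5.404674530029297) [455.1 -59.    5.3]
```

View pics/z3.png

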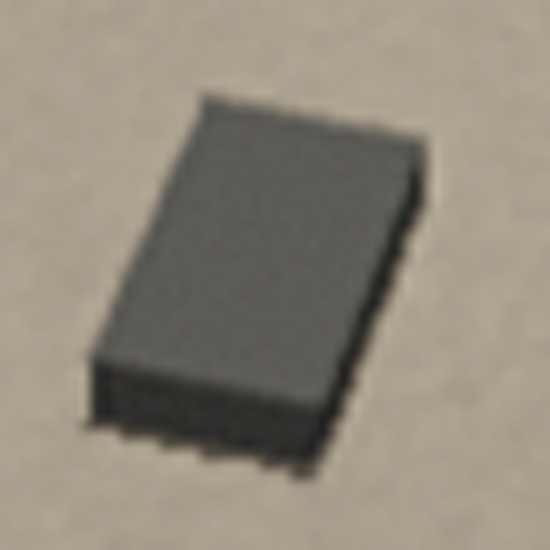

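```bash
python3 - <<'E'
from h import *
go([.463,-.148,.12],5.2)
E
```

```text
shift [-363.8 -410.   111.3] turn [ -0.     0.   -80.43]
```

Request:
jog_arm:
  plan:
    - [[-40,-45,0],[0,0,-10],1]
    - [[-80,-90,10],[0,0,-20],1]
    - [[-120,-135,20],[0,0,-30],1]
    - [[-160,-180,30],[0,0,-40],1]
    - [[-200,-225,40],[0,0,-50],1]
  grip_force: 90

```text
clock: 2.02
eef_pos: [0.3268, -0.3521, 0.1912]
tcp_rot: [3.141, -0.001, -0.435]
ft_force: [1.0, -1.3, 0.3]
opening: 0.0856
```

```bash
python3 - <<'E'
from h import *
go([.463,-.148,.12],5.2)
E
```

```text
shift [  37.5 -242.5   71.2] turn [ 3.000e-02 -4.000e-02 -3.012e+01]
```

Request:
jog_arm:
  plan:
    - [[8,-50,15],[0,0,-8],1]
    - [[16,-100,30],[0,0,-16],1]
    - [[24,-150,45],[0,0,-24],1]
    - [[32,-200,60],[0,0,-30],1]
    - [[37.5,-242.5,71],[0,0,-30],1]

```text
clock: 2.65
eef_pos: [0.4642, -0.1486, 0.1198]
tcp_rot: [3.142, -0.0, 0.086]
ft_force: [-0.1, -0.2, 0.9]
opening: 0.0857
```

```bash
python3 - <<'E'
from h import *
go([.463,-.148,.036],5.2)
E
```

```text
shift [-1.1 -0.7 83.8] turn [ 0.   -0.01 -0.3 ]
```

Request:
jog_arm:
  plan:
    - [[-1,-0.5,40],[0,0,-0.3],0]
    - [[-1,-0.5,75],[0,0,-0.3],0]
    - [[-1,-0.5,84],[0,0,-0.3],0]
    - [[-1,-0.5,84],[0,0,-0.3],-1]
    - [[-1,-0.5,84],[0,0,-0.3],-1]

```text
clock: 3.28
eef_pos: [0.4627, -0.1502, 0.0374]
tcp_rot: [3.141, -0.001, 0.088]
ft_force: [0.5, -0.3, -1.3]
opening: 0.0185
```

Request:
jog_arm:
  plan:
    - [[0,0,0],[0,0,0],-1]
    - [[0,0,0],[0,0,0],-1]
    - [[0,0,0],[0,0,0],-1]
    - [[0,0,0],[0,0,0],-1]
    - [[0,0,0],[0,0,0],-1]

```text
clock: 3.9
eef_pos: [0.4627, -0.1501, 0.0371]
tcp_rot: [3.141, -0.001, 0.089]
ft_force: [-0.7, -0.7, 9.8]
opening: 0.0181
```

Request:
jog_arm:
  plan:
    - [[0,0,-20],[0,0,0],-1]
    - [[0,0,-50],[0,0,0],-1]
    - [[0,0,-80],[0,0,0],-1]
    - [[0,0,-80],[0,0,0],-1]
    - [[0,0,-80],[0,0,0],-1]

```text
clock: 4.53
eef_pos: [0.462, -0.1497, 0.1161]
tcp_rot: [-3.142, 0.0, 0.088]
ft_force: [0.3, 0.4, -1.9]
opening: 0.0185
```

```bash
python3 - <<'E'
from h import *
for n in ['top','side']:
    p,d=snapshot(n); save(n+'1',p)
    W=cloud(n,d); r=nets.regions_of(n,'turner')
    X=W.reshape(-1,3)*1000
    P=p.reshape(-1,3).astype(int)
    b=X[(abs(X[:,0]-456)<55)&(abs(X[:,1]+64)<75)&(X[:,2]<120)&(X[:,2]>50)]
    if len(b):
        print(n,len(b),b.mean(0),cv2.minAreaRect(b[:,:2].astype(np.float32)))
        A=np.c_[b[:,:2]-b[:,:2].mean(0),np.ones(len(b))]; print('plane',np.linalg.lstsq(A,b[:,2],rcond=None)[0])
go([.394,-.105,.080],-90.0)
q=cv2.resize(p[140:300,240:420],None,fx=3.3,fy=3.3); save('z4',q)
E
```

```text
side 331 [452.83022844 -67.3385225   86.72931288] ((453.33343505859375, -70.76167297363281), (38.09440994262695, 110.61605072021484), 5.224557399749756)
plane [ 2.65670165e-02 -1.23480772e-01  8.67293129e+01]
shift [-63.5 -50.4  35.7] turn [3.000e-02 9.000e-02 9.507e+01]
```

View pics/z4.png

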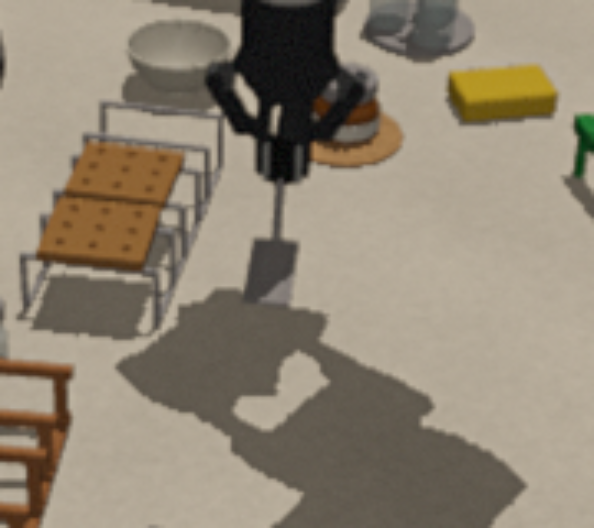

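```bash
python3 - <<'E'
from h import *
p,d=snapshot('side'); X=cloud('side',d).reshape(-1,3)*1000
b=X[(abs(X[:,0]-456)<40)&(X[:,1]>-102)&(X[:,1]<0)&(X[:,2]<110)&(X[:,2]>60)]
A=np.c_[b[:,:2]-b[:,:2].mean(0),np.ones(len(b))]; print('plane',len(b),np.linalg.lstsq(A,b[:,2],rcond=None)[0],b.mean(0),b[:,2].std(),cv2.minAreaRect(b[:,:2].astype(np.float32)))
E
```

```text
plane 274 [ 8.43076155e-03 -1.16144784e-02  8.42406408e+01] [452.37409634 -58.49844146  84.2406408 ] 2.06830496007845 ((452.31085205078125, -58.878658294677734), (38.0355339050293, 86.97386932373047), 5.065851211547852)
```

Request:
jog_arm:
  plan:
    - [[-25,-10,0],[0,0,10],-1]
    - [[-50,-20,0],[0,0,20],-1]
    - [[-63.5,-35,0],[0,0,30],-1]
    - [[-63.5,-50,0],[0,0,40],-1]
    - [[-63.5,-50,0],[0,0,50],-1]

```text
clock: 5.4
eef_pos: [0.3939, -0.1048, 0.116]
tcp_rot: [3.141, 0.001, -0.789]
ft_force: [0.4, -0.4, -1.7]
opening: 0.0189
```

Request:
jog_arm:
  plan:
    - [[0,0,0],[0,0,10],-1]
    - [[0,0,0],[0,0,20],-1]
    - [[0,0,0],[0,0,30],-1]
    - [[0,0,0],[0,0,40],-1]
    - [[0,0,0],[0,0,45],-1]

```text
clock: 6.02
eef_pos: [0.3944, -0.1055, 0.116]
tcp_rot: [3.141, 0.0, -1.574]
ft_force: [0.1, -0.6, -1.0]
opening: 0.0185
```

```bash
python3 - <<'E'
from h import *
print(get_state()['eef_pos'],get_state()['tcp_rot'])
go([.394,-.105,.080],-90.0)
E
```

```text
[ 0.39435579 -0.10553804  0.11598009] [ 3.14098864e+00  2.81533368e-04 -1.57392954e+00]
shift [-0.5  0.3 36. ] turn [ 0.03  0.02 -0.18]
```

Request:
jog_arm:
  plan:
    - [[-0.5,0,18],[0,0,0],-1]
    - [[-0.5,0,36],[0,0,0],-1]
    - [[-0.5,0,36],[0,0,0],-1]
    - [[-0.5,0,36],[0,0,0],-1]
    - [[-0.5,0,36],[0,0,0],-1]

```text
clock: 6.65
eef_pos: [0.3948, -0.1052, 0.0808]
tcp_rot: [-3.141, -0.0, -1.57]
ft_force: [-0.9, 0.8, -0.7]
opening: 0.0183
```

```bash
python3 - <<'E'
from h import *
for n in ['side','top']:
    p,d=snapshot(n); X=cloud(n,d).reshape(-1,3)*1000
    b=X[(X[:,0]<538)&(X[:,0]>440)&(abs(X[:,1]+105)<40)&(X[:,2]<70)&(X[:,2]>25)]
    if len(b)>10: print(n,len(b),b.mean(0),cv2.minAreaRect(b[:,:2].astype(np.float32)),b.max(0),b.min(0))
    save('z5'+n,cv2.resize(p[130:290,240:440] if n=='side' else p[130:310,300:480],None,fx=3,fy=3))
E
```

```text
side 268 [ 481.3336703  -103.98309948   49.11227409] ((482.05828857421875, -104.44159698486328), (84.02357482910156, 45.523704528808594), 3.3563730716705322) [523.33296214 -82.26208768  55.43956893] [ 440.1629103  -129.49509476   42.35330224]
```

View pics/z5top.png

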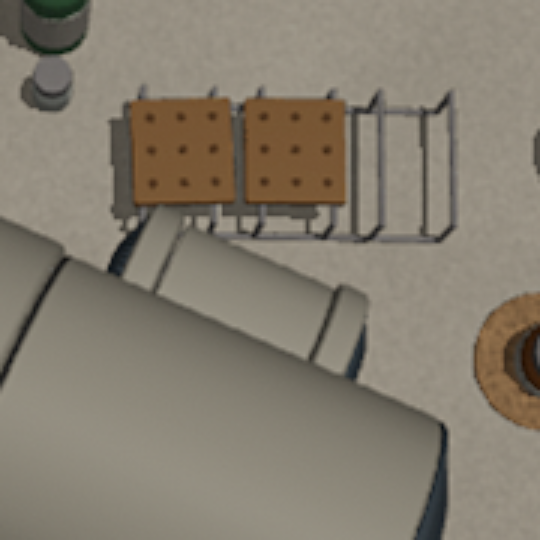

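View pics/z5side.png

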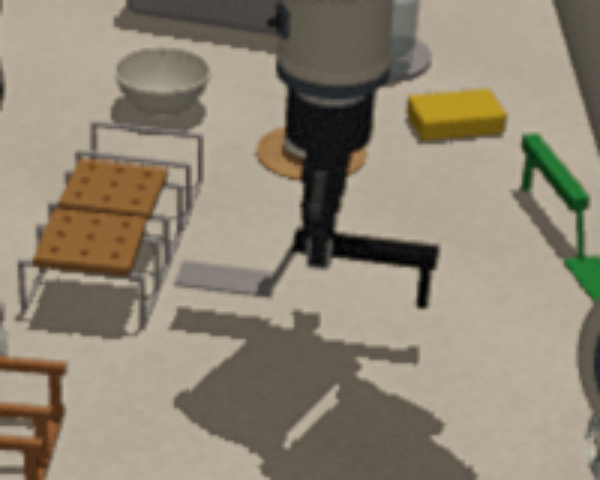

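Request:
jog_arm:
  plan:
    - [[-0.5,-30,0],[0,0,0],-1]
    - [[-0.5,-60,0],[0,0,0],-1]
    - [[-0.5,-90,0],[0,0,0],-1]
    - [[-0.5,-115,0],[0,0,0],-1]
    - [[-0.5,-123,0],[0,0,0],-1]

```text
clock: 7.38
eef_pos: [0.5187, -0.1045, 0.0805]
tcp_rot: [-3.141, -0.0, -1.569]
ft_force: [0.3, -0.0, -2.0]
opening: 0.0181
```

Request:
jog_arm:
  plan:
    - [[0,0,0],[0,0,0],-1]
    - [[0,0,-8],[0,0,0],-1]
    - [[0,0,-12],[0,0,0],-1]
    - [[0,0,-16],[0,0,0],-1]
    - [[0,0,-24],[0,0,0],-1]

```text
clock: 8.0
eef_pos: [0.5171, -0.1044, 0.1046]
tcp_rot: [3.141, 0.0, -1.57]
ft_force: [0.5, -0.1, -2.3]
opening: 0.0187
```

Request:
jog_arm:
  plan:
    - [[0,0,-8],[0,0,0],-1]
    - [[0,0,-16],[0,0,0],-1]
    - [[0,0,-25],[0,0,0],-1]
    - [[0,0,-30],[0,0,0],-1]
    - [[0,0,-30],[0,0,0],-1]

```text
clock: 8.62
eef_pos: [0.5177, -0.1045, 0.1346]
tcp_rot: [-3.141, -0.0, -1.57]
ft_force: [0.1, 0.4, -1.9]
opening: 0.0187
```

```bash
cat >> h.py <<'E'
def look(tag,box_side,box_top,s=3):
    for n,b in (('side',box_side),('top',box_top)):
        if b is None: continue
        p,d=snapshot(n); save(tag+n,cv2.resize(p[b[0]:b[1],b[2]:b[3]],None,fx=s,fy=s,interpolation=2)); 
        for r in nets.regions_of(n,'bread1'):
            if r['conf']<.4: continue
            X=cloud(n,d)[r['mask']]*1000; X=X[~np.isnan(X[:,0])]; z=np.median(X[:,2]); T=X[abs(X[:,2]-z)<9]
            if len(T)<20: continue
            rc=cv2.minAreaRect(T[:,:2].astype(np.float32)); A=np.c_[T[:,:2]-T[:,:2].mean(0),np.ones(len(T))]
            print(n,'bread',round(r['conf'],2),np.round(rc[0],1),np.round(rc[1],1),round(rc[2],1),'z',round(z,1),'slope',np.linalg.lstsq(A,T[:,2],rcond=None)[0][:2].round(3))
E
python3 - <<'E'
from h import *
look('z6',(110,290,220,420),(100,300,290,490))
E
```

```text
side bread 0.73 [631.8 199. ] [121.1 280.2] 4.6 z 52.0 slope [-0.001  0.002]
side bread 0.68 [ 605.3 -106.4] [91.8 93.7] 1.6 z 114.8 slope [ 0.008 -0.029]
side bread 0.45 [ 612.4 -228.5] [75.4 30.4] 3.8 z 74.5 slope [-0.001  0.116]
```

View pics/z6side.png

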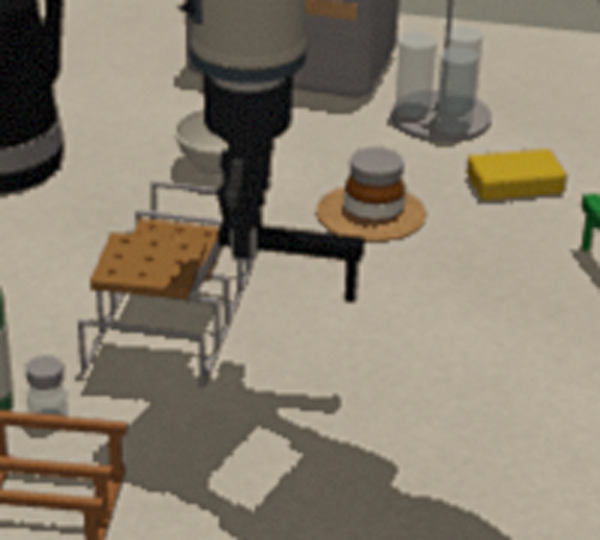

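Request:
jog_arm:
  plan:
    - [[-8,0,0],[0,0,0],-1]
    - [[-22,-1,0],[0,0,0.3],-1]
    - [[-40,-3,0],[0,0,0.6],-1]
    - [[-60,-5,0],[0,0,0.9],-1]
    - [[-80,-7,0],[0,0,1.2],-1]

```text
clock: 9.45
eef_pos: [0.5243, -0.0229, 0.1342]
tcp_rot: [3.141, 0.0, -1.591]
ft_force: [-0.4, 0.3, -1.1]
opening: 0.0186
```

Request:
jog_arm:
  plan:
    - [[-20,-2,0],[0,0,0],-1]
    - [[-40,-4,0],[0,0,0],-1]
    - [[-60,-6,0],[0,0,0],-1]
    - [[-80,-8,0],[0,0,0],-1]
    - [[-100,-10,0],[0,0,0],-1]

```text
clock: 10.07
eef_pos: [0.5362, 0.0769, 0.1342]
tcp_rot: [3.141, 0.0, -1.59]
ft_force: [-0.3, 0.1, -2.5]
opening: 0.0188
```

Request:
jog_arm:
  plan:
    - [[-20,-2,0],[0,0,0],-1]
    - [[-40,-4,0],[0,0,0],-1]
    - [[-60,-6,0],[0,0,0],-1]
    - [[-75,-8,0],[0,0,0],-1]
    - [[-85,-9,0],[0,0,0],-1]

```text
clock: 10.7
eef_pos: [0.5472, 0.1611, 0.1342]
tcp_rot: [3.142, -0.0, -1.59]
ft_force: [-0.5, 0.6, -1.2]
opening: 0.0186
```

```bash
python3 - <<'E'
from h import *
s=get_state(); print(s['eef_pos'],np.degrees(s['tcp_rot']))
look('z7',(170,400,150,400),(100,300,160,360))
go([.5437,.2003,.1346],-87.7)
E
```

```text
[0.54718247 0.16109106 0.13421289] [ 1.79999679e+02 -3.54559465e-03 -9.11017838e+01]
side bread 0.85 [634.7 159. ] [95.1 89.1] 2.8 z 114.3 slope [ 0.007 -0.032]
side bread 0.75 [ 582.5 -198.6] [40.5 93.8] 1.0 z 74.0 slope [ 0.029 -0.015]
top bread 0.86 [ 612.6 -202.6] [84.7 95.4] 88.7 z 72.5 slope [0.003 0.003]
shift [-40.3   4.1  -0.4] turn [ 0.01 -0.01 -3.42]
```

View pics/z7side.png

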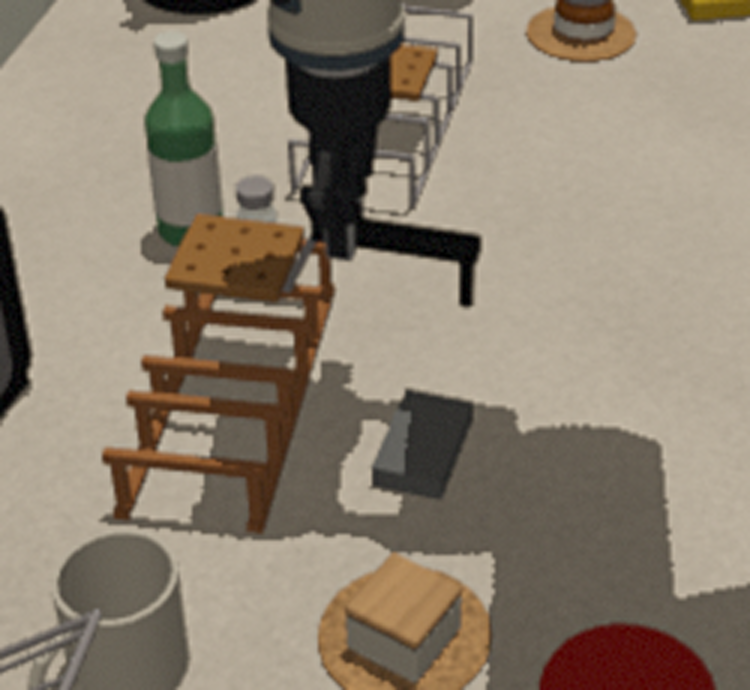

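Request:
jog_arm:
  plan:
    - [[-8,1,0],[0,0,-0.6],-1]
    - [[-18,2,0],[0,0,-1.4],-1]
    - [[-28,3,0],[0,0,-2.4],-1]
    - [[-36,4,0],[0,0,-3.2],-1]
    - [[-40,4,0],[0,0,-3.4],-1]

```text
clock: 11.52
eef_pos: [0.5437, 0.2009, 0.1342]
tcp_rot: [3.142, -0.0, -1.53]
ft_force: [0.2, -0.1, -1.0]
opening: 0.0183
```

```bash
python3 - <<'E'
from h import *
s=get_state(); print(s['eef_pos'],np.degrees(s['tcp_rot']))
look('z8',(170,400,150,400),(100,300,160,360))
go([.5437,.2003,.105],-87.7)
E
```

```text
[0.54369711 0.20088508 0.13424517] [ 1.79996690e+02 -1.37678413e-03 -8.76696196e+01]
side bread 0.9 [633.  203.5] [90.5 89.1] 5.6 z 114.3 slope [ 0.005 -0.033]
side bread 0.53 [ 580.7 -198.7] [39.8 90.8] 4.5 z 74.0 slope [ 0.022 -0.025]
top bread 0.92 [ 611.3 -202.4] [84.8 92.7] 89.0 z 72.8 slope [0.005 0.003]
shift [-0.2  0.1 29.3] turn [ 0.   -0.   -0.03]
```

View pics/z8side.png

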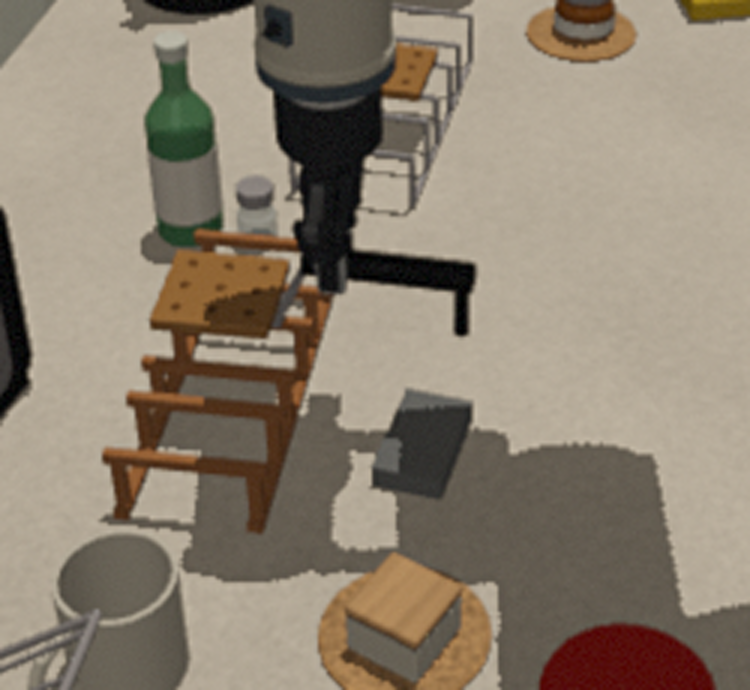

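View pics/z8top.png

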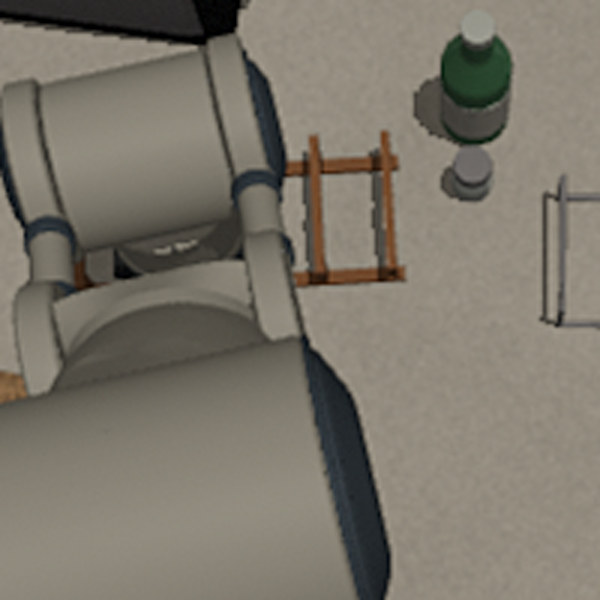

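Request:
jog_arm:
  plan:
    - [[0,0,12],[0,0,0],-1]
    - [[0,0,27],[0,0,0],-1]
    - [[0,0,36],[0,0,0],-1]
    - [[0,0,40],[0,0,0],-1]
    - [[0,0,44],[0,0,0],-1]

```text
clock: 12.35
eef_pos: [0.544, 0.2002, 0.0901]
tcp_rot: [-3.141, 0.0, -1.531]
ft_force: [0.6, 0.0, -0.5]
opening: 0.0186
```

Request:
jog_arm:
  plan:
    - [[0,0,4],[0,0,0],-1]
    - [[0,0,7],[0,0,0],-1]
    - [[0,0,7],[0,0,0],-1]
    - [[0,0,7],[0,0,0],-1]
    - [[0,0,7],[0,0,0],-1]

```text
clock: 12.98
eef_pos: [0.5439, 0.2003, 0.0834]
tcp_rot: [-3.141, 0.0, -1.531]
ft_force: [0.1, -0.1, -1.4]
opening: 0.0184
```

```bash
python3 - <<'E'
from h import *
s=get_state(); print(s['eef_pos'],np.degrees(s['tcp_rot']))
look('z9',(170,400,150,400),None)
E
```

```text
[0.54394066 0.20027434 0.08344574] [-1.79981228e+02  4.87771124e-03 -8.77264212e+01]
side bread 0.74 [ 583.2 -200.3] [42.7 94.2] 2.9 z 73.9 slope [ 0.025 -0.026]
side bread 0.7 [614.4 481.7] [ 78.1 108.6] 1.6 z 55.9 slope [0.01  0.001]
side bread 0.62 [632.  202.3] [90.2 88.8] 4.6 z 74.1 slope [ 0.004 -0.021]
```

View pics/z9side.png

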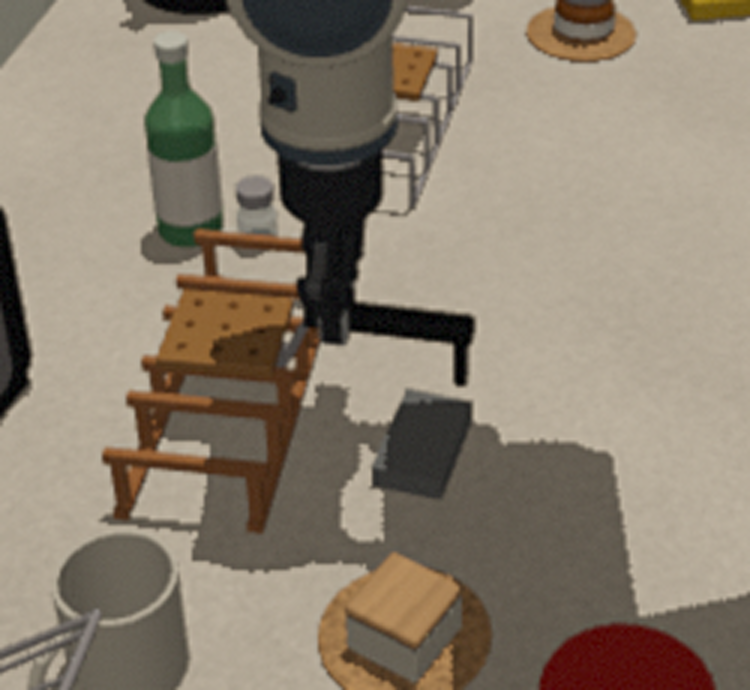

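Request:
jog_arm:
  plan:
    - [[0,20,0],[0,0,0],-1]
    - [[0,45,0],[0,0,0],-1]
    - [[0,75,0],[0,0,0],-1]
    - [[0,105,0],[0,0,0],-1]
    - [[0,125,0],[0,0,0],-1]

```text
clock: 13.7
eef_pos: [0.4176, 0.1952, 0.0834]
tcp_rot: [3.141, -0.0, -1.531]
ft_force: [0.3, 1.1, -1.2]
opening: 0.0183
```

```bash
python3 - <<'E'
from h import *
s=get_state(); print(s['eef_pos'],np.degrees(s['tcp_rot']))
look('z10',(170,400,150,400),None)
go([.393,-.202,.080],-90)
E
```

```text
[0.41758652 0.1951568  0.0834132 ] [ 1.79978898e+02 -3.19995042e-03 -8.77205428e+01]
side bread 0.75 [632.  202.7] [89.7 89.7] 4.4 z 74.0 slope [ 0.01  -0.024]
side bread 0.65 [ 606.3 -200.1] [96.5 89.4] 88.5 z 74.0 slope [ 0.002 -0.024]
shift [395.7  39.7   3.6] turn [ 0.1  -0.03  2.31]
```

View pics/z10side.png

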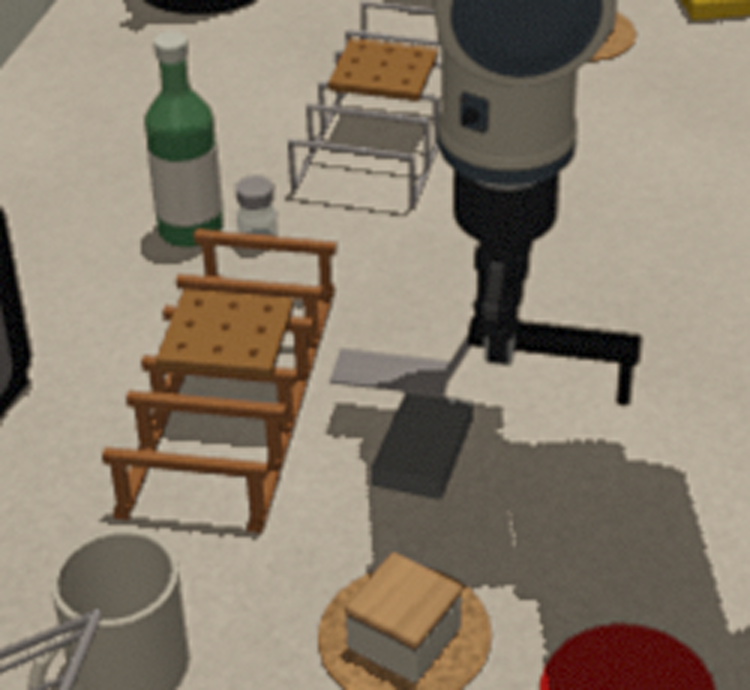

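Request:
jog_arm:
  plan:
    - [[30,3,0],[0,0,0],-1]
    - [[75,8,0],[0,0,0.5],-1]
    - [[125,15,0],[0,0,1],-1]
    - [[175,20,0],[0,0,1.5],-1]
    - [[225,25,0],[0,0,2.3],-1]

```text
clock: 14.42
eef_pos: [0.4039, -0.0325, 0.0835]
tcp_rot: [-3.14, -0.0, -1.572]
ft_force: [1.2, 0.8, -1.7]
opening: 0.0188
```

```bash
python3 - <<'E'
from h import *
go([.393,-.203,.080],-90)
E
```

```text
shift [170.5  10.7   3.5] turn [-0.09 -0.02 -0.05]
```

Request:
jog_arm:
  plan:
    - [[45,5,1],[0,0,0],-1]
    - [[90,8,2],[0,0,0],-1]
    - [[135,10,3],[0,0,0],-1]
    - [[160,10.5,3.5],[0,0,0],-1]
    - [[170.5,10.5,3.5],[0,0,0],-1]

```text
clock: 15.05
eef_pos: [0.393, -0.203, 0.0798]
tcp_rot: [-3.141, -0.001, -1.573]
ft_force: [0.2, 0.1, -1.8]
opening: 0.0186
```

```bash
python3 - <<'E'
from h import *
s=get_state(); print(s['eef_pos'],np.degrees(s['tcp_rot']))
look('z11',(120,320,220,470),(120,320,300,500))
p,d=snapshot('side'); X=cloud('side',d).reshape(-1,3)*1000
b=X[(X[:,0]<538)&(X[:,0]>440)&(abs(X[:,1]+203)<40)&(X[:,2]<70)&(X[:,2]>25)]
print(len(b),b.mean(0),cv2.minAreaRect(b[:,:2].astype(np.float32)),b.max(0),b.min(0))
go([.519,-.203,.080],-90)
E
```

```text
[ 0.39299843 -0.20301984  0.07984763] [-1.79938144e+02 -4.51768336e-02 -9.01307276e+01]
side bread 0.78 [632.  202.9] [89.9 87.4] 5.1 z 74.0 slope [ 0.007 -0.017]
side bread 0.67 [ 607.6 -199.9] [90.9 89.5] 89.7 z 74.3 slope [-0.001 -0.033]
top bread 0.87 [636.2 199.8] [93.2 84.6] 5.3 z 72.8 slope [0.007 0.005]
top bread 0.82 [ 611.7 -202.4] [84.  92.7] 89.9 z 72.7 slope [-0.001  0.004]
top bread 0.68 [ 448.5 -436.7] [115.1  90.5] 1.2 z 4.8 slope [-0.     0.002]
top bread 0.56 [634.7 199.9] [114.1 276.9] 4.9 z 15.5 slope [-0.     0.009]
225 [ 480.36345527 -198.58743051   48.46044888] ((480.97052001953125, -199.46441650390625), (81.02411651611328, 46.9457893371582), 0.7394495606422424) [ 521.34841028 -175.69076191   54.86505005] [ 440.62869232 -222.94371648   42.47573415]
shift [   2.8 -126.7   -0.3] turn [0.02 0.02 0.01]
```

View pics/z11side.png

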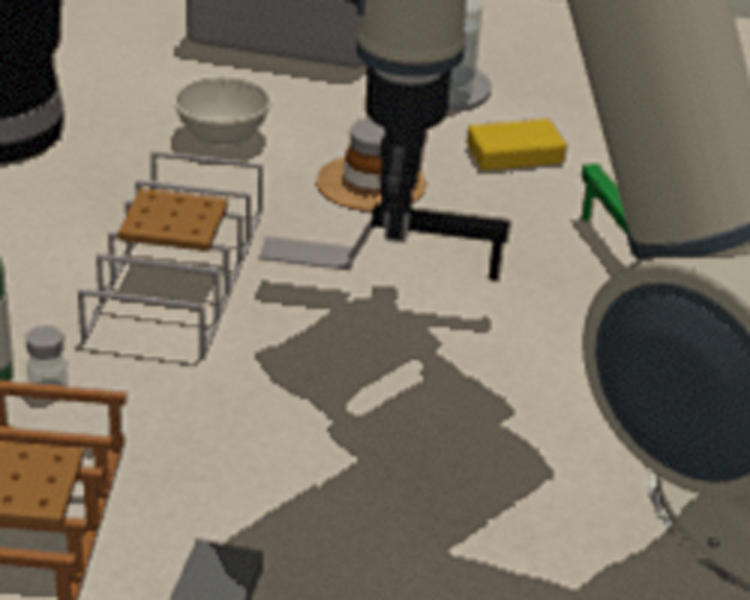

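Request:
jog_arm:
  plan:
    - [[0,-30,0],[0,0,0],-1]
    - [[0,-60,0],[0,0,0],-1]
    - [[0,-90,0],[0,0,0],-1]
    - [[0,-117,0],[0,0,0],-1]
    - [[0,-126,0],[0,0,0],-1]

```text
clock: 15.92
eef_pos: [0.5195, -0.2, 0.0797]
tcp_rot: [-3.141, -0.0, -1.569]
ft_force: [-0.5, 0.6, -1.8]
opening: 0.0184
```

Request:
jog_arm:
  plan:
    - [[0,0,0],[0,0,0],-1]
    - [[0,0,-8],[0,0,0],-1]
    - [[0,0,-12],[0,0,0],-1]
    - [[0,0,-16],[0,0,0],-1]
    - [[0,0,-24],[0,0,0],-1]

```text
clock: 16.55
eef_pos: [0.5179, -0.2011, 0.1041]
tcp_rot: [3.141, 0.0, -1.572]
ft_force: [-0.2, -0.4, -1.6]
opening: 0.0181
```

Request:
jog_arm:
  plan:
    - [[0,0,-8],[0,0,0],-1]
    - [[0,0,-16],[0,0,0],-1]
    - [[0,0,-25],[0,0,0],-1]
    - [[0,0,-30],[0,0,0],-1]
    - [[0,0,-30],[0,0,0],-1]

```text
clock: 17.18
eef_pos: [0.5184, -0.2012, 0.1342]
tcp_rot: [-3.141, -0.0, -1.571]
ft_force: [0.5, -0.2, -2.6]
opening: 0.0184
```

```bash
python3 - <<'E'
from h import *
s=get_state(); print(s['eef_pos'],np.degrees(s['tcp_rot']))
look('z12',(110,310,220,470),None)
E
```

```text
[ 0.51843746 -0.20118195  0.13415547] [-1.79967528e+02 -1.59762157e-02 -9.00285365e+01]
side bread 0.62 [ 608.2 -199.3] [90.8 93.4] 0.2 z 114.2 slope [ 0.002 -0.032]
side bread 0.59 [633.1 201.9] [91.6 87.8] 5.2 z 74.0 slope [ 0.004 -0.025]
```

View pics/z12side.png

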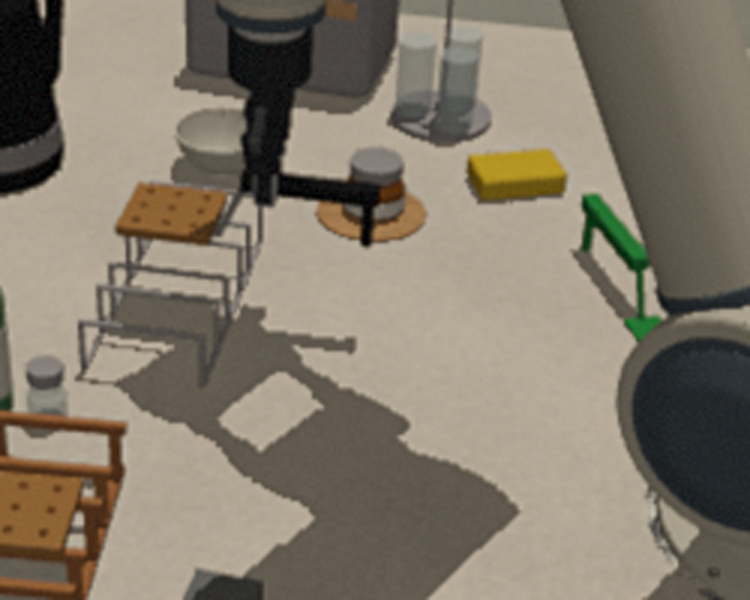

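Request:
jog_arm:
  plan:
    - [[-8,0,0],[0,0,0],-1]
    - [[-22,-2,0],[0,0,-0.5],-1]
    - [[-40,-4,0],[0,0,-1],-1]
    - [[-60,-6,0],[0,0,-1.5],-1]
    - [[-80,-8,0],[0,0,-2],-1]

```text
clock: 17.9
eef_pos: [0.5264, -0.1194, 0.1338]
tcp_rot: [3.142, 0.0, -1.535]
ft_force: [-0.3, -0.1, -1.9]
opening: 0.0183
```

Request:
jog_arm:
  plan:
    - [[-20,-2,0],[0,0,-0.5],-1]
    - [[-40,-4,0],[0,0,-1],-1]
    - [[-60,-6,0],[0,0,-1.5],-1]
    - [[-80,-8,0],[0,0,-2],-1]
    - [[-100,-10,0],[0,0,-2.5],-1]

```text
clock: 18.52
eef_pos: [0.5329, -0.0195, 0.1338]
tcp_rot: [-3.142, -0.0, -1.492]
ft_force: [-0.3, 0.2, -1.5]
opening: 0.0184
```

Request:
jog_arm:
  plan:
    - [[-20,0,0],[0,0,0],-1]
    - [[-40,0,0],[0,0,0],-1]
    - [[-60,0,0],[0,0,0],-1]
    - [[-75,0,0],[0,0,0],-1]
    - [[-85,0,0],[0,0,0],-1]

```text
clock: 19.15
eef_pos: [0.5261, 0.0649, 0.1338]
tcp_rot: [3.142, -0.0, -1.492]
ft_force: [0.7, 0.5, -1.7]
opening: 0.0185
```

```bash
python3 - <<'E'
from h import *
s=get_state(); print(s['eef_pos'],np.degrees(s['tcp_rot']))
go([.5498,.0946,.134],-85.5)
E
```

```text
[0.52609976 0.06485694 0.13375801] [ 1.79996102e+02 -8.83159219e-04 -8.55041940e+01]
shift [-27.8 -26.   -0.2] turn [ 0. -0. -0.]
```

Request:
jog_arm:
  plan:
    - [[-6,-6,0],[0,0,0],-1]
    - [[-13,-12,0],[0,0,0],-1]
    - [[-20,-19,0],[0,0,0],-1]
    - [[-26,-24,0],[0,0,0],-1]
    - [[-28,-26,0],[0,0,0],-1]

```text
clock: 19.77
eef_pos: [0.5503, 0.0942, 0.1337]
tcp_rot: [-3.142, -0.0, -1.493]
ft_force: [-0.3, -0.2, -1.9]
opening: 0.0182
```

```bash
python3 - <<'E'
from h import *
s=get_state(); print(s['eef_pos'],np.degrees(s['tcp_rot']))
look('z13',(170,400,150,400),None)
E
```

```text
[0.55032308 0.09420424 0.13371586] [-1.79998035e+02 -5.17181010e-04 -8.55151680e+01]
side bread 0.94 [640.4 103. ] [90.7 89.2] 4.7 z 113.8 slope [ 0.005 -0.037]
side bread 0.62 [632.4 200.5] [90.4 92.3] 5.5 z 74.0 slope [ 0.006 -0.023]
side bread 0.51 [632.2 202.3] [121.6 272.2] 4.7 z 51.7 slope [0.007 0.002]
```

View pics/z13side.png

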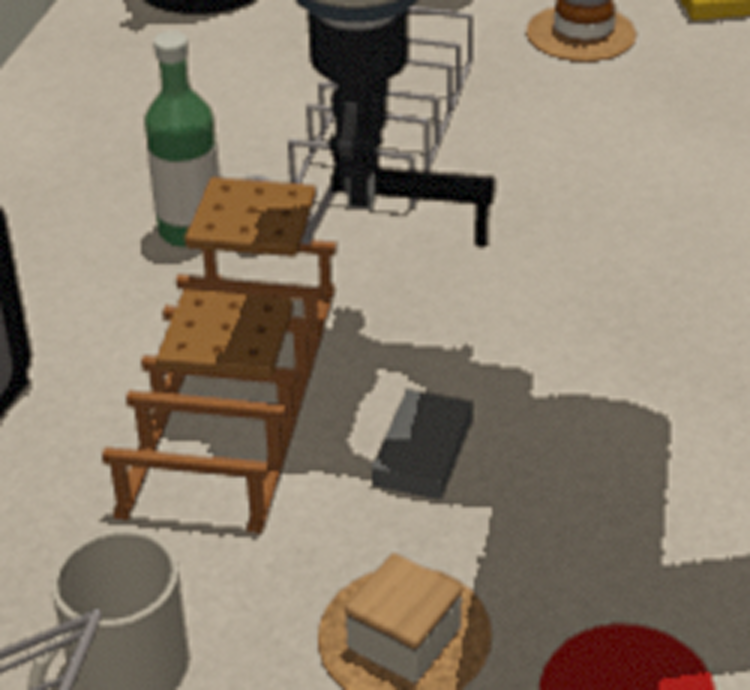

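Bread 2 is over its place: (640,103) against a target of (639,103.5). I'll lower it and pull back.

Request:
jog_arm:
  plan:
    - [[0,1,12],[0,0,0],-1]
    - [[0,1,27],[0,0,0],-1]
    - [[0,1,36],[0,0,0],-1]
    - [[0,1,40],[0,0,0],-1]
    - [[0,1,44],[0,0,0],-1]

```text
clock: 20.5
eef_pos: [0.5491, 0.0938, 0.0896]
tcp_rot: [-3.141, -0.0, -1.493]
ft_force: [-0.0, 0.1, -1.2]
opening: 0.0181
```

Request:
jog_arm:
  plan:
    - [[0,0,4],[0,0,0],-1]
    - [[0,0,7],[0,0,0],-1]
    - [[0,0,7],[0,0,0],-1]
    - [[0,0,7],[0,0,0],-1]
    - [[0,0,7],[0,0,0],-1]

```text
clock: 21.12
eef_pos: [0.5491, 0.0938, 0.0829]
tcp_rot: [-3.141, 0.0, -1.493]
ft_force: [-0.1, 0.1, -1.1]
opening: 0.0185
```

Request:
jog_arm:
  plan:
    - [[0,20,0],[0,0,0],-1]
    - [[0,45,0],[0,0,0],-1]
    - [[0,75,0],[0,0,0],-1]
    - [[0,105,0],[0,0,0],-1]
    - [[0,125,0],[0,0,0],-1]

```text
clock: 21.75
eef_pos: [0.4231, 0.084, 0.083]
tcp_rot: [3.141, 0.0, -1.493]
ft_force: [0.1, -0.4, -0.9]
opening: 0.0183
```

```bash
python3 - <<'E'
from h import *
s=get_state(); print(s['eef_pos'],np.degrees(s['tcp_rot']))
look('z14',(170,400,150,400),(100,300,120,460),2.3)
# sleeve refit
for n in ['side','top']:
    p,d=snapshot(n); X=cloud(n,d).reshape(-1,3)*1000
    b=X[(abs(X[:,0]-471)<45)&(abs(X[:,1]-230)<65)&(X[:,2]<28)&(X[:,2]>15)]
    if len(b): print(n,len(b),cv2.minAreaRect(b[:,:2].astype(np.float32)),b.mean(0))
E
```

```text
[0.42306002 0.08398191 0.08296879] [ 1.79986854e+02  1.62076111e-03 -8.55259062e+01]
side bread 0.78 [637.8 102.4] [90.4 88.2] 5.1 z 73.9 slope [ 0.009 -0.022]
top bread 0.97 [636.7 200.1] [92.7 84.9] 5.2 z 72.6 slope [-0.001  0.004]
top bread 0.64 [641.8  99.7] [91.4 83.7] 4.5 z 73.1 slope [-0.003 -0.001]
side 739 ((469.2142639160156, 231.2639923095703), (95.42774200439453, 56.461997985839844), 86.18016815185547) [468.69471131 234.35671723  21.85049075]
top 205 ((486.574462890625, 249.62393188476562), (29.49602699279785, 47.982547760009766), 0.24152863025665283) [486.50775172 250.23333019  21.00087886]
```

View pics/z14side.png

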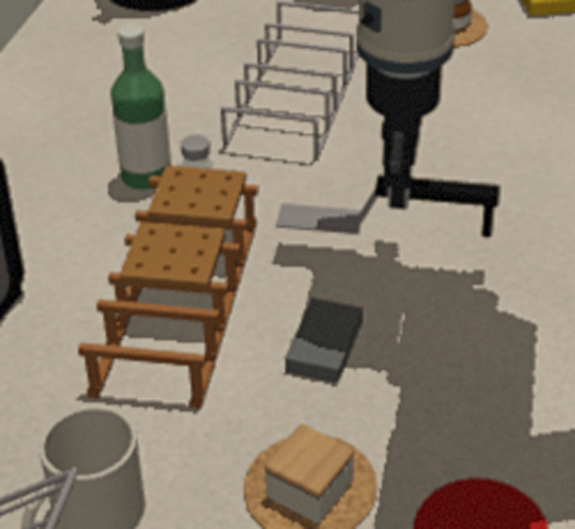

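View pics/z14top.png

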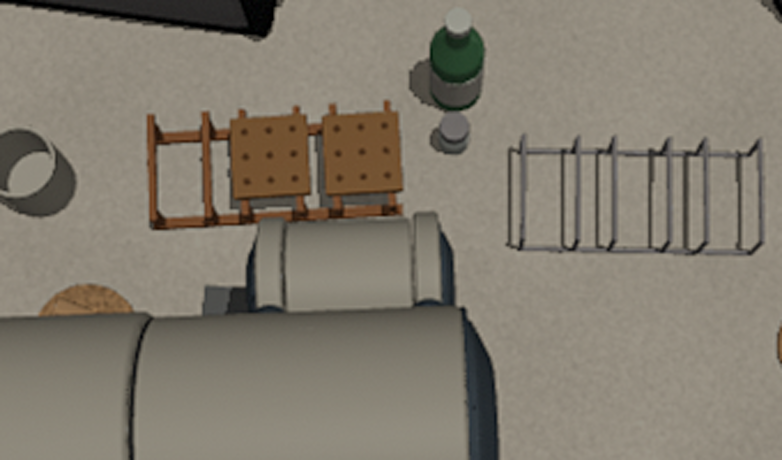

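Request:
jog_arm:
  plan:
    - [[10,0,0],[0,0,-10],-1]
    - [[20,0,0],[0,0,-20],-1]
    - [[30,0,0],[0,0,-30],-1]
    - [[40,0,0],[0,0,-40],-1]
    - [[50,0,0],[0,0,-50],-1]

```text
clock: 22.68
eef_pos: [0.4293, 0.0338, 0.0828]
tcp_rot: [-3.141, -0.001, -0.614]
ft_force: [-0.3, -0.5, -2.0]
opening: 0.0184
```

```bash
python3 - <<'E'
from h import *
go([.4598,.0281,.083],-3.2)
E
```

```text
shift [ 28.2 -12.9  -0.2] turn [-1.0e-02 -5.0e-02 -3.2e+01]
```

Request:
jog_arm:
  plan:
    - [[8,-4,0],[0,0,-10],-1]
    - [[16,-8,0],[0,0,-20],-1]
    - [[24,-12,0],[0,0,-30],-1]
    - [[28,-13,0],[0,0,-32],-1]
    - [[28,-13,0],[0,0,-32],-1]

```text
clock: 23.3
eef_pos: [0.4596, 0.0284, 0.0827]
tcp_rot: [3.142, -0.001, -0.062]
ft_force: [-0.9, 0.2, -2.1]
opening: 0.0183
```

```bash
python3 - <<'E'
from h import *
s=get_state(); print(s['eef_pos'],np.degrees(s['tcp_rot']))
go([.4598,.0281,.045],-3.2)
for n in ['side','top']:
    p,d=snapshot(n); X=cloud(n,d).reshape(-1,3)*1000
    save('z15'+n,cv2.resize(p[170:370,220:420] if n=='side' else p[150:350,180:380],None,fx=3,fy=3))
    b=X[(abs(X[:,0]-471)<45)&(abs(X[:,1]-230)<65)&(X[:,2]<28)&(X[:,2]>19)]
    if len(b): print('sleeve',n,len(b),cv2.minAreaRect(b[:,:2].astype(np.float32)),b.mean(0))
    b=X[(abs(X[:,0]-464)<40)&(X[:,1]>77)&(X[:,1]<190)&(X[:,2]<70)&(X[:,2]>38)]
    if len(b)>20:
        A=np.c_[b[:,:2]-b[:,:2].mean(0),np.ones(len(b))]; print('blade',n,len(b),cv2.minAreaRect(b[:,:2].astype(np.float32)),b.mean(0),np.linalg.lstsq(A,b[:,2],rcond=None)[0])
E
```

```text
[0.45961306 0.02837327 0.08272615] [ 1.79999867e+02 -4.57726816e-02 -3.55731853e+00]
shift [ 0.2  0.3 37.7] turn [ 0.   -0.05 -0.36]
sleeve side 677 ((469.3841857910156, 230.92823791503906), (94.9903793334961, 56.590484619140625), 85.94639587402344) [469.07548244 233.34299512  22.43970249]
blade side 360 ((463.7199401855469, 118.24147033691406), (83.30445861816406, 38.93428039550781), 86.73965454101562) [463.77634981 120.16064479  51.1931615 ] [ 4.29081652e-03 -6.73473286e-03  5.11931615e+01]
```

View pics/z15side.png

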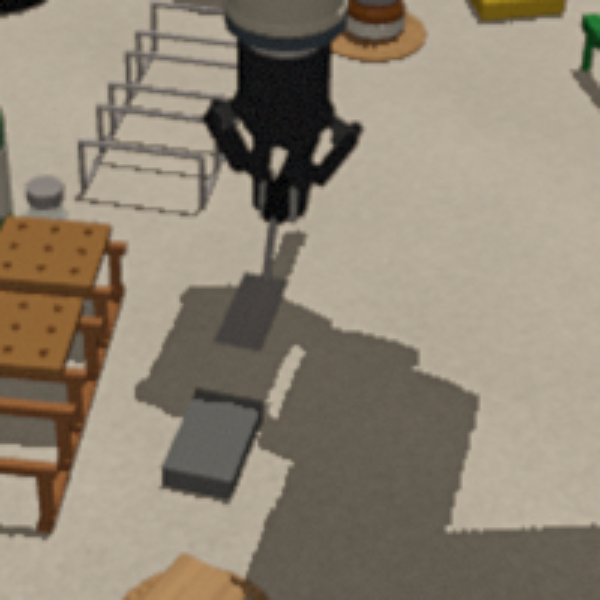

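View pics/z15top.png

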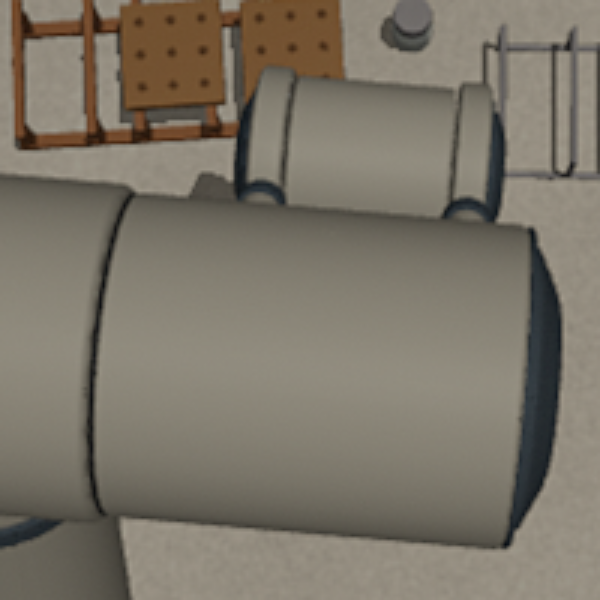

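Request:
jog_arm:
  plan:
    - [[-0.6,0,15],[0,0,0],-1]
    - [[-0.6,0,30],[0,0,0],-1]
    - [[-0.6,0,37.5],[0,0,0],-1]
    - [[-0.6,0,37.5],[0,0,0],-1]
    - [[-0.6,0,37.5],[0,0,0],-1]

```text
clock: 24.02
eef_pos: [0.4582, 0.0285, 0.0456]
tcp_rot: [-3.142, -0.0, -0.062]
ft_force: [-0.2, 1.3, -1.3]
opening: 0.0185
```

```bash
python3 - <<'E'
from h import *
s=get_state(); print(s['eef_pos'],np.degrees(s['tcp_rot']),s['ft_force'])
for n in ['side']:
    p,d=snapshot(n); X=cloud(n,d).reshape(-1,3)*1000
    save('z16'+n,cv2.resize(p[240:340,250:350],None,fx=6,fy=6,interpolation=2))
    b=X[(abs(X[:,0]-464)<40)&(X[:,1]>77)&(X[:,1]<172)&(X[:,2]<35)&(X[:,2]>6)]
    if len(b)>20:
        A=np.c_[b[:,:2]-b[:,:2].mean(0),np.ones(len(b))]; print('blade',n,len(b),cv2.minAreaRect(b[:,:2].astype(np.float32)),b.mean(0),b.max(0),np.linalg.lstsq(A,b[:,2],rcond=None)[0])
E
```

```text
[0.45818771 0.02854992 0.045646  ] [-1.79998364e+02 -2.34693914e-02 -3.53920855e+00] [-0.24493393  1.30765421 -1.27433766]
blade side 378 ((465.4270324707031, 122.85972595214844), (75.16204833984375, 90.11128234863281), 1.4736623764038086) [461.98232571 120.78500618  13.89092748] [502.28666783 168.51803797  24.13248297] [-1.54313925e-03 -1.15757324e-02  1.38909275e+01]
```

View pics/z16side.png

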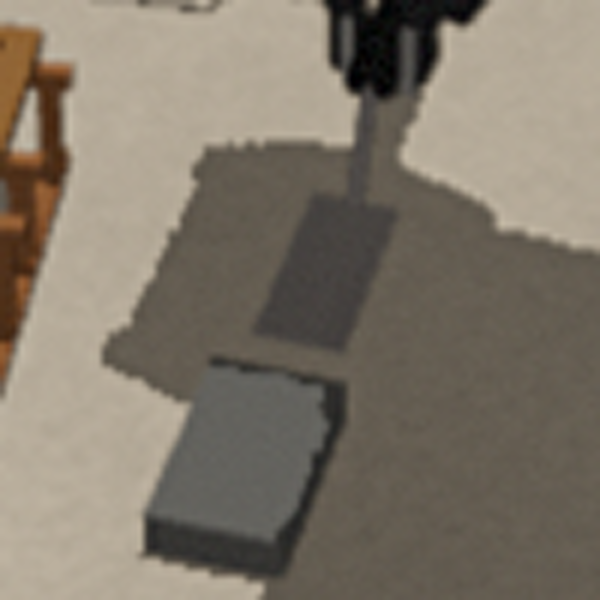

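Request:
jog_arm:
  plan:
    - [[0,-10,0],[0,0,0],-1]
    - [[0,-20,0],[0,0,0],-1]
    - [[0,-28,0],[0,0,0],-1]
    - [[0,-36,0],[0,0,0],-1]
    - [[0,-44,0],[0,0,0],-1]

```text
clock: 24.7
eef_pos: [0.4607, 0.0731, 0.0453]
tcp_rot: [-3.142, 0.0, -0.061]
ft_force: [0.1, 0.1, -1.3]
opening: 0.0183
```

```bash
python3 - <<'E'
from h import *
s=get_state(); print(s['eef_pos'],np.degrees(s['tcp_rot']),s['ft_force'],s['ft_torque'])
p,d=snapshot('side'); save('z17side',cv2.resize(p[240:340,250:350],None,fx=6,fy=6,interpolation=2))
E
```

```text
[0.46072918 0.07306666 0.04526115] [-1.79999849e+02  3.23715580e-03 -3.51846696e+00] [ 0.05350312  0.09217253 -1.3023675 ] [-0.01852332  0.03238604  0.01956301]
```

View pics/z17side.png

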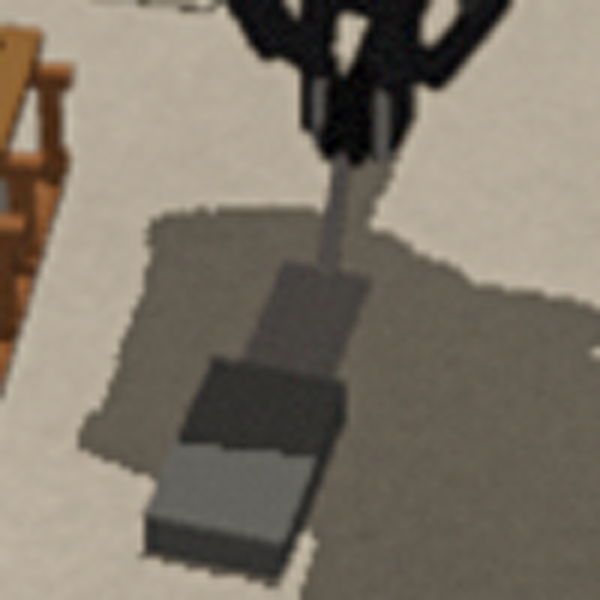

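Request:
jog_arm:
  plan:
    - [[0,-12,0],[0,0,0],-1]
    - [[0,-24,0],[0,0,0],-1]
    - [[0,-36,0],[0,0,0],-1]
    - [[0,-48,0],[0,0,0],-1]
    - [[0,-56,0],[0,0,0],-1]

```text
clock: 25.38
eef_pos: [0.4642, 0.1292, 0.0453]
tcp_rot: [-3.142, -0.0, -0.061]
ft_force: [0.2, -0.7, -2.4]
opening: 0.0187
```

Request:
jog_arm:
  plan:
    - [[0,0,3],[0,0,0],-1]
    - [[0,-2,3],[0,0,0],-1]
    - [[0,-4,3],[0,0,0],-1]
    - [[0,-6,3],[0,0,0],-1]
    - [[0,-7,3],[0,0,0],-1]

```text
clock: 26.0
eef_pos: [0.4646, 0.1354, 0.0423]
tcp_rot: [-3.142, -0.0, -0.062]
ft_force: [-0.9, -0.1, -1.4]
opening: 0.0181
```

```bash
python3 - <<'E'
from h import *
s=get_state(); print(s['eef_pos'],np.degrees(s['tcp_rot']),s['ft_force'],s['ft_torque'])
p,d=snapshot('side'); save('z18side',cv2.resize(p[240:340,250:350],None,fx=6,fy=6,interpolation=2))
E
```

```text
[0.46464197 0.13535917 0.04231309] [-1.79999798e+02 -2.46212962e-03 -3.53414497e+00] [-0.94111973 -0.13057926 -1.40996209] [-0.02916477  0.01808189  0.01532924]
```

View pics/z18side.png

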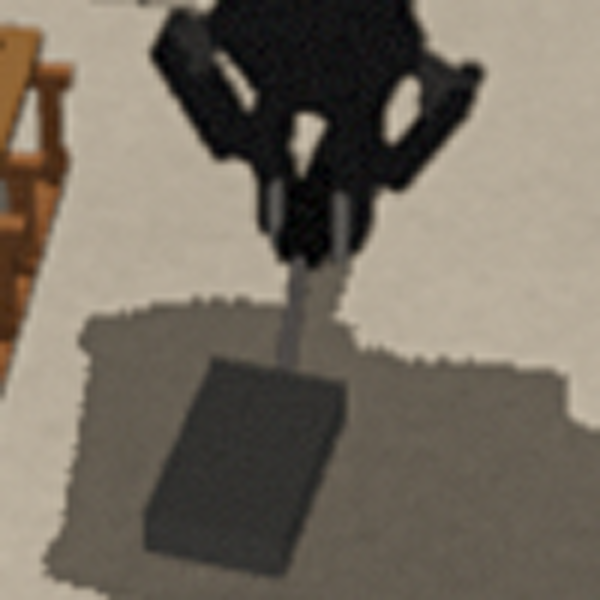

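Request:
jog_arm:
  plan:
    - [[0,-0.5,0],[0,0,0],-1]
    - [[0,-1,0],[0,0,0],-1]
    - [[0,-1.5,0],[0,0,0],-1]
    - [[0,-2,0],[0,0,0],-1]
    - [[0,-2.5,0],[0,0,0],-1]

```text
clock: 26.68
eef_pos: [0.4647, 0.1378, 0.0423]
tcp_rot: [3.142, 0.0, -0.062]
ft_force: [-1.1, -0.2, -1.6]
opening: 0.0185
```

Request:
jog_arm:
  plan:
    - [[0,-0.5,0],[0,0,0],-1]
    - [[0,-0.8,0],[0,0,0],-1]
    - [[0,-1,0],[0,0,0],-1]
    - [[0,-1.3,0],[0,0,0],-1]
    - [[0,-1.5,0],[0,0,0],-1]

```text
clock: 27.3
eef_pos: [0.4648, 0.1393, 0.0423]
tcp_rot: [-3.142, 0.0, -0.062]
ft_force: [-0.0, 1.2, -2.3]
opening: 0.0185
```

Request:
jog_arm:
  plan:
    - [[0,-0.5,0],[0,0,0],-1]
    - [[0,-0.8,0],[0,0,0],-1]
    - [[0,-1,0],[0,0,0],-1]
    - [[0,-1,0],[0,0,0],-1]
    - [[0,-1,0],[0,0,0],-1]

```text
clock: 27.92
eef_pos: [0.4648, 0.1401, 0.0423]
tcp_rot: [3.141, 0.0, -0.062]
ft_force: [-0.6, -4.3, 1.1]
opening: 0.0186
```

Request:
jog_arm:
  plan:
    - [[0,-0.5,0],[0,0,0],-1]
    - [[0,-0.8,0],[0,0,0],-1]
    - [[0,-1,0],[0,0,0],-1]
    - [[0,-1,0],[0,0,0],-1]
    - [[0,-1,0],[0,0,0],-1]

```text
clock: 28.55
eef_pos: [0.4647, 0.1402, 0.0424]
tcp_rot: [3.14, 0.0, -0.061]
ft_force: [-0.8, -17.5, 5.3]
opening: 0.0185
```

```bash
python3 - <<'E'
from h import *
s=get_state(); print(s['eef_pos'],np.degrees(s['tcp_rot']),s['ft_force'],s['ft_torque'])
p,d=snapshot('side'); save('z19side',cv2.resize(p[240:340,250:350],None,fx=6,fy=6,interpolation=2))
E
```

```text
[0.46470909 0.14022661 0.04239946] [ 1.79919684e+02  2.77922295e-02 -3.51535590e+00] [ -0.78917751 -17.51730384   5.256916  ] [-2.77041258  0.04552437 -0.04772573]
```

View pics/z19side.png

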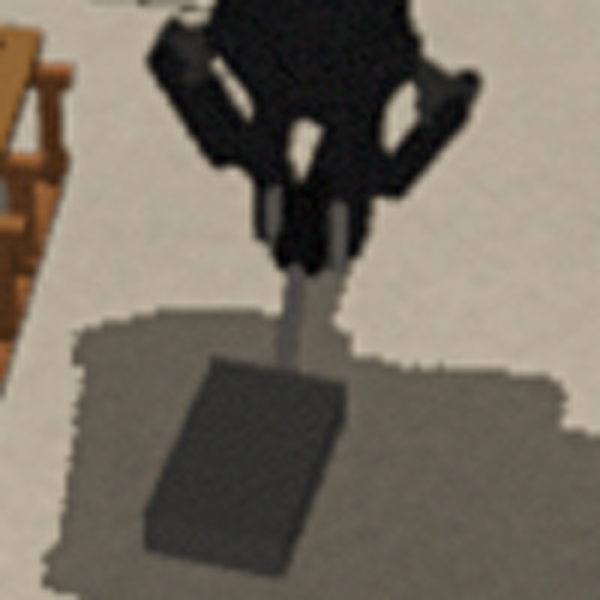

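Request:
jog_arm:
  plan:
    - [[0,0.9,1],[0,0,0],-1]
    - [[0,0.9,1.5],[0,0,0],-1]
    - [[0,0.9,1.5],[0,0,0],-1]
    - [[0,0.9,1.5],[0,0,0],0]
    - [[0,0.9,1.5],[0,0,0],0]

```text
clock: 29.22
eef_pos: [0.465, 0.1406, 0.0408]
tcp_rot: [-3.141, -0.0, -0.062]
ft_force: [0.8, -0.1, 0.5]
opening: 0.0425
```

Request:
jog_arm:
  plan:
    - [[0,0,0],[0,0,0],0.2]
    - [[0,0,0],[0,0,0],0.2]
    - [[0,0,-40],[0,0,0],0.2]
    - [[0,0,-90],[0,0,0],0.2]
    - [[0,0,-140],[0,0,0],0.5]

```text
clock: 29.85
eef_pos: [0.4646, 0.1404, 0.1823]
tcp_rot: [3.142, 0.0, -0.062]
ft_force: [1.3, 0.0, 0.5]
opening: 0.064
```

Request:
jog_arm:
  plan:
    - [[0,50,0],[0,0,0],1]
    - [[0,105,0],[0,0,0],1]
    - [[0,160,0],[0,0,0],1]
    - [[0,210,0],[0,0,0],1]
    - [[0,230,0],[0,0,0],1]

```text
clock: 30.48
eef_pos: [0.4505, -0.0915, 0.1808]
tcp_rot: [3.141, -0.0, -0.064]
ft_force: [0.9, 0.2, -0.7]
opening: 0.0852
```

```bash
python3 - <<'E'
from h import *
for n in ['side','top']:
    p,d=snapshot(n); save(n+'20',p); W=cloud(n,d); X=W.reshape(-1,3)*1000
    b=X[(abs(X[:,0]-464)<40)&(X[:,1]>0)&(X[:,1]<190)&(X[:,2]<85)&(X[:,2]>57)]
    if len(b)>20: print('handle',n,len(b),cv2.minAreaRect(b[:,:2].astype(np.float32)),b.mean(0))
    for t in ['jam_jar','butter_dish','coaster1']:
      for r in nets.regions_of(n,t)[:3]:
        if r['conf']<0.5: continue
        Y=W[r['mask']]*1000; Y=Y[~np.isnan(Y[:,0])]
        zm=np.percentile(Y[:,2],90); T=Y[abs(Y[:,2]-zm)<6]
        if len(T)<5: continue
        rc=cv2.minAreaRect(T[:,:2].astype(np.float32)); cc=cv2.minEnclosingCircle(T[:,:2].astype(np.float32))
        print(t,n,round(r['conf'],2),np.round(r['extent']),'z',round(zm),'rect',np.round(rc[0],1),np.round(rc[1],1),round(rc[2],1),'circ',np.round(cc[0],1),round(cc[1],1))
print(get_state()['eef_pos'])
E
```

```text
handle side 324 ((460.08099365234375, 101.97760009765625), (136.2095489501953, 21.37495231628418), 85.84175872802734) [459.60658581 108.30866712  65.9411954 ]
jam_jar side 0.58 [342. 170.  22.  24.] z 65 rect [ 449.7 -431.3] [67.8 16.9] 66.4 circ [ 447.6 -430.4] 34.5
butter_dish side 0.7 [235. 256.  47.  26.] z 77 rect [638.  103.5] [90.7 85.5] 5.1 circ [637.2 103.5] 58.8
butter_dish side 0.67 [284. 375.  38.  42.] z 52 rect [441.  410.9] [59.2 59. ] 68.4 circ [440.9 411.3] 38.7
coaster1 side 0.85 [286. 384.  60.  40.] z 9 rect [441.4 413.3] [119.1 105.8] 3.0 circ [443.  405.7] 62.0
coaster1 side 0.62 [360. 404.  57.  53.] z 8 rect [285.1 425.2] [118.1 118.4] 68.6 circ [284.8 424.2] 60.9
coaster1 side 0.56 [344. 183.  42.  18.] z 10 rect [ 443.8 -410.6] [113.8 105.4] 7.8 circ [ 445.1 -418.4] 60.6
handle top 441 ((463.7386169433594, 97.56977844238281), (129.4265594482422, 21.086122512817383), 85.82469940185547) [463.21851279  97.82338965  65.28399465]
jam_jar top 0.83 [489. 249.  33.  27.] z 68 rect [ 445.9 -427.2] [56.6 54.5] 28.3 circ [ 445.9 -427.1] 29.6
butter_dish top 0.8 [148. 241.  19.  25.] z 53 rect [447.3 417.4] [38.3 57.3] 70.3 circ [446.7 416.7] 30.8
coaster1 top 0.85 [480. 249.  47.  45.] z 10 rect [ 448.4 -420.5] [119.5 114.6] 17.7 circ [ 449.2 -423.5] 61.2
[ 0.4507758  -0.08826196  0.18077506]
```

View pics/side20.png

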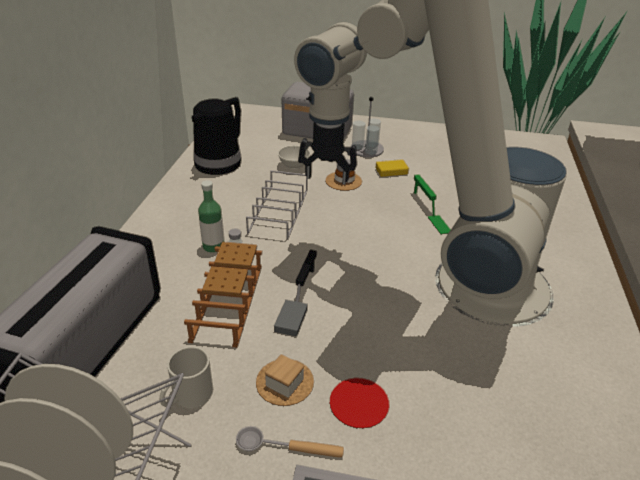

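View pics/top20.png

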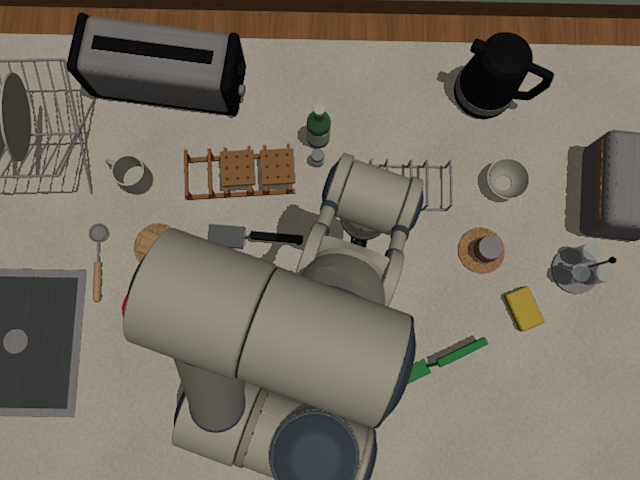

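Turner is home: its handle sits at (462,99), which puts the origin at about (471,224.5) against the sleeve's (471,225). Now the swap. I'll refine the coaster, jar and butter centres first.

```bash
python3 - <<'E'
from h import *
from scipy.optimize import least_squares
def circ(X,r):
    h=cv2.convexHull(X.astype(np.float32))[:,0]
    s=least_squares(lambda p:np.hypot(h[:,0]-p[0],h[:,1]-p[1])-r,h.mean(0),loss='soft_l1',f_scale=1.5); 
    return s.x.round(1),np.abs(s.fun).mean().round(2)
for n,src in (('top',0),('side',0),('top',1)):
    if src==0: d=np.load(n+'0d.npy'); p=np.load(n+'0p.npy')
    else: p,d=snapshot(n)
    X=cloud(n,d).reshape(-1,3)*1000; P=p.reshape(-1,3).astype(int)
    cork=(P[:,0]-P[:,2]>45)&(X[:,2]>1)&(X[:,2]<11)&(P[:,1]>70)
    for c in ((447,-421),(443,406)):
        m=cork&(np.hypot(X[:,0]-c[0],X[:,1]-c[1])<72); 
        if m.sum()>60: print(n,src,'coaster',c,m.sum(),circ(X[m,:2],59.5))
        t=(np.hypot(X[:,0]-c[0],X[:,1]-c[1])<60)&(X[:,2]>44)&(X[:,2]<72)
        if t.sum()>20: print('   obj',t.sum(),cv2.minAreaRect(X[t,:2].astype(np.float32)),X[t].mean(0).round(1))
go([.4441,-.4256,.16],0)
E
```

```text
top 0 coaster (447, -421) 481 (array([ 446.6, -422.7]), np.float64(1.98))
   obj 369 ((452.6133728027344, -424.2276916503906), (41.99896240234375, 58.470523834228516), 23.376142501831055) [ 450.3 -423.5   63.4]
top 0 coaster (443, 406) 854 (array([443.7, 404.6]), np.float64(1.14))
   obj 512 ((444.2044982910156, 408.41217041015625), (58.49279022216797, 57.586971282958984), 70.26416015625) [443.8 407.7  49.3]
side 0 coaster (447, -421) 289 (array([ 444.7, -419.4]), np.float64(1.56))
   obj 229 ((442.1777648925781, -422.593017578125), (63.270259857177734, 58.990203857421875), 84.9222640991211) [ 441.3 -416.5   61.6]
side 0 coaster (443, 406) 921 (array([442.1, 406.6]), np.float64(0.44))
   obj 693 ((441.0560302734375, 411.0747985839844), (60.005313873291016, 59.13587951660156), 69.24539184570312) [440.3 413.1  49.9]
top 1 coaster (447, -421) 732 (array([ 447.9, -422.4]), np.float64(1.03))
   obj 472 ((446.4417724609375, -427.4312438964844), (58.692222595214844, 56.43490982055664), 85.96719360351562) [ 445.2 -425.8   63.7]
top 1 coaster (443, 406) 271 (array([443.4, 404.2]), np.float64(0.67))
   obj 285 ((447.90087890625, 417.685546875), (39.17222213745117, 58.538909912109375), 67.35102844238281) [450.  418.8  49.3]
shift [ 13.7 337.   20.8] turn [-0.    0.   -3.46]
```

Request:
jog_arm:
  plan:
    - [[2,50,5],[0,0,-1],1]
    - [[5,105,10],[0,0,-2],1]
    - [[8,165,15],[0,0,-3],1]
    - [[10,220,20],[0,0,-3.5],1]
    - [[12,275,20],[0,0,-3.5],1]

```text
clock: 31.55
eef_pos: [0.4457, -0.3656, 0.1604]
tcp_rot: [-3.141, 0.0, 0.0]
ft_force: [1.3, 0.4, 1.6]
opening: 0.0853
```

```bash
python3 - <<'E'
from h import *
go([.4443,-.4253,.012],0)
E
```

```text
shift [ -1.4  59.8 148.3] turn [-0.03  0.02  0.01]
```

Request:
jog_arm:
  plan:
    - [[-1.5,35,20],[0,0,0],1]
    - [[-1.5,60,50],[0,0,0],1]
    - [[-1.5,60,90],[0,0,0],1]
    - [[-1.5,60,130],[0,0,0],1]
    - [[-1.5,60,148],[0,0,0],1]
  grip_force: 40

```text
clock: 32.17
eef_pos: [0.4439, -0.4231, 0.0108]
tcp_rot: [-3.139, 0.002, 0.0]
ft_force: [0.5, -0.0, -0.1]
opening: 0.0857
```

Request:
jog_arm:
  plan:
    - [[0,0,0],[0,0,0],1]
    - [[0,0,0],[0,0,0],0]
    - [[0,0,0],[0,0,0],0]
    - [[0,0,0],[0,0,0],0]
    - [[0,0,0],[0,0,0],0]

```text
clock: 32.8
eef_pos: [0.4452, -0.425, 0.0149]
tcp_rot: [3.139, -0.002, -0.0]
ft_force: [-0.2, 2.3, 7.9]
opening: 0.0641
```

```bash
python3 - <<'E'
from h import *
s=get_state();print(s['eef_pos'],s['opening'],s['ft_force'])
p,d=snapshot('side'); save('z21',cv2.resize(p[100:220,280:420],None,fx=5,fy=5))
go([.43,-.17,.1],0)
E
```

```text
[ 0.44517362 -0.42497734  0.01486179] 0.06413875768820822 [-0.19900271  2.33248361  7.86771227]
shift [ -15.1 -254.8  -85.7] turn [ 0.12 -0.12 -0.02]
```

View pics/z21.png

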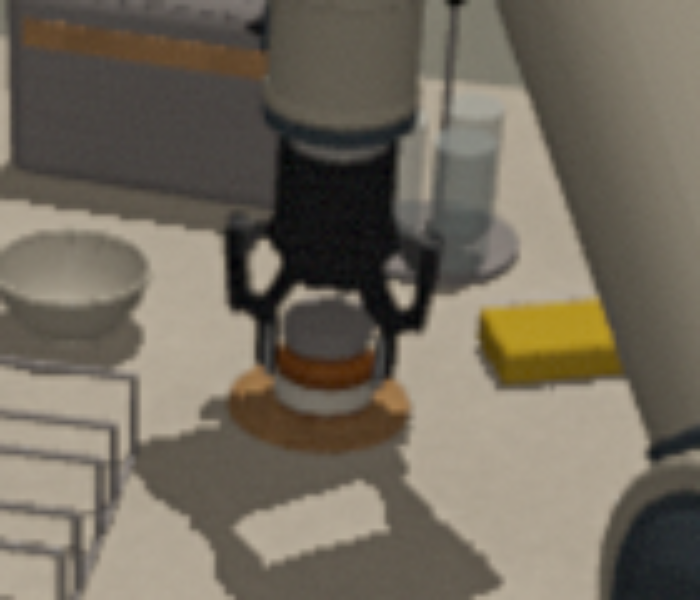

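Request:
jog_arm:
  plan:
    - [[0,0,-15],[0,0,0],-0.2]
    - [[0,0,-40],[0,0,0],-0.2]
    - [[0,0,-70],[0,0,0],-0.2]
    - [[-4,-30,-85],[0,0,0],-0.2]
    - [[-8,-75,-85],[0,0,0],-0.2]

```text
clock: 33.48
eef_pos: [0.4371, -0.3502, 0.1006]
tcp_rot: [3.138, -0.003, -0.002]
ft_force: [0.6, 1.3, -2.4]
opening: 0.0639
```

Request:
jog_arm:
  plan:
    - [[-2,-50,0],[0,0,0],-0.2]
    - [[-4,-100,0],[0,0,0],-0.2]
    - [[-6,-145,0],[0,0,0],-0.2]
    - [[-7,-175,0],[0,0,0],-0.2]
    - [[-7,-180,0],[0,0,0],-0.2]

```text
clock: 34.1
eef_pos: [0.4294, -0.1679, 0.0991]
tcp_rot: [3.141, -0.001, 0.001]
ft_force: [1.2, 0.2, -3.2]
opening: 0.0642
```

```bash
python3 - <<'E'
from h import *
s=get_state();print(s['eef_pos'],s['opening'],s['ft_force'],np.degrees(s['tcp_rot']))
p,d=snapshot('side'); save('z22',cv2.resize(p[120:260,260:420],None,fx=4,fy=4))
go([.43,-.17,.013],0)
E
```

```text
[ 0.42938269 -0.16789161  0.09905077] 0.06416446831257637 [ 1.23190045  0.19197764 -3.172908  ] [ 1.79977574e+02 -4.95535679e-02  8.08644930e-02]
shift [ 0.2  1.5 85.9] turn [ 0.04 -0.07  0.05]
```

View pics/z22.png

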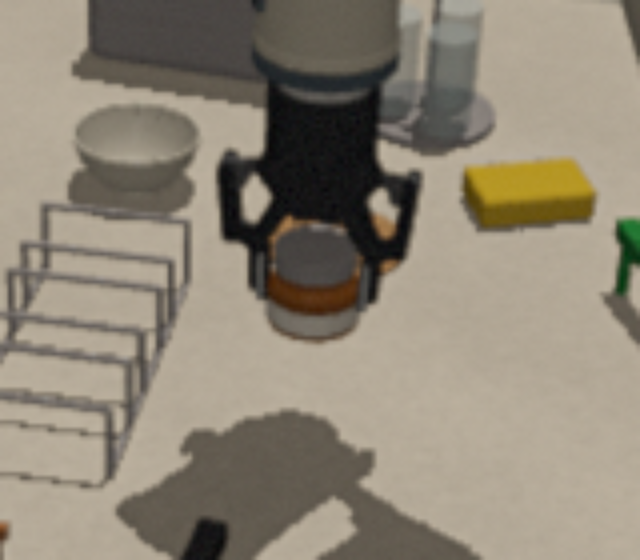

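Request:
jog_arm:
  plan:
    - [[0,0,30],[0,0,0],-0.2]
    - [[0,0,60],[0,0,0],-0.2]
    - [[0,0,76],[0,0,0],-0.2]
    - [[0,0,82],[0,0,0],-0.2]
    - [[0,0,85],[0,0,0],-0.2]

```text
clock: 34.78
eef_pos: [0.4299, -0.1701, 0.0131]
tcp_rot: [3.141, -0.001, -0.001]
ft_force: [0.1, 0.8, -2.6]
opening: 0.0638
```

Request:
jog_arm:
  plan:
    - [[0,0,1],[0,0,0],-0.2]
    - [[0,0,2],[0,0,0],-0.2]
    - [[0,0,2],[0,0,0],-0.2]
    - [[0,0,2],[0,0,0],-0.2]
    - [[0,0,2],[0,0,0],-0.2]

```text
clock: 35.4
eef_pos: [0.4295, -0.1694, 0.011]
tcp_rot: [3.141, -0.0, -0.0]
ft_force: [0.2, 0.0, 1.8]
opening: 0.0637
```

Request:
jog_arm:
  plan:
    - [[0,0,0],[0,0,0],1]
    - [[0,0,0],[0,0,0],1]
    - [[0,0,0],[0,0,0],1]
    - [[0,0,-40],[0,0,0],1]
    - [[0,0,-100],[0,0,0],1]

```text
clock: 36.02
eef_pos: [0.4285, -0.1689, 0.1109]
tcp_rot: [-3.14, 0.003, -0.001]
ft_force: [1.1, 0.1, 0.5]
opening: 0.0854
```

Request:
jog_arm:
  plan:
    - [[0,-30,-40],[0,0,2],1]
    - [[0,-90,-60],[0,0,8],1]
    - [[0,-150,-60],[0,0,14],1]
    - [[0,-210,-60],[0,0,18],1]
    - [[0,-270,-60],[0,0,20],1]

```text
clock: 36.65
eef_pos: [0.4293, 0.1025, 0.171]
tcp_rot: [-3.141, -0.001, -0.352]
ft_force: [1.9, -0.4, 0.1]
opening: 0.0853
```

```bash
python3 - <<'E'
from h import *
for n in ['side','top']:
    p,d=snapshot(n); save(n+'23',p); X=cloud(n,d).reshape(-1,3)*1000
    for c in ((442.5,410),(430,-170)):
        t=(np.hypot(X[:,0]-c[0],X[:,1]-c[1])<70)&(X[:,2]>44)&(X[:,2]<70)
        if t.sum()>20: print(n,'   obj',t.sum(),cv2.minAreaRect(X[t,:2].astype(np.float32)),X[t].mean(0).round(1))
go([.4426,.4097,.15],-21)
E
```

```text
side    obj 696 ((440.9560852050781, 411.3739318847656), (60.65254592895508, 59.293678283691406), 70.10794830322266) [440.4 413.2  49.8]
side    obj 34 ((435.0027160644531, -164.4564208984375), (44.934024810791016, 39.95024871826172), 83.05049896240234) [ 439.5 -160.2   54.5]
top    obj 514 ((444.20526123046875, 408.0323486328125), (59.157161712646484, 57.923465728759766), 69.4871826171875) [443.7 407.8  49.2]
top    obj 442 ((430.8753662109375, -172.89706420898438), (55.37141418457031, 58.424354553222656), 46.5972785949707) [ 429.9 -172.2   60.7]
shift [ -90.1 -290.9   21.1] turn [-0.06  0.01  1.22]
```

View pics/side23.png

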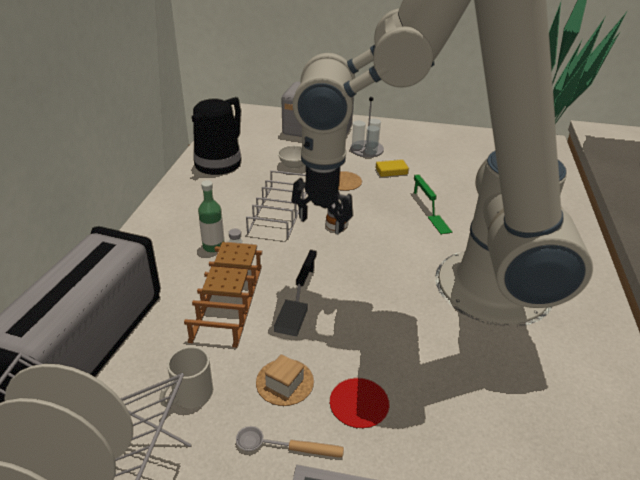

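Request:
jog_arm:
  plan:
    - [[-16,-55,0],[0,0,0],1]
    - [[-34,-110,0],[0,0,0],1]
    - [[-52,-170,5],[0,0,0],1]
    - [[-70,-228,10],[0,0,0],1]
    - [[-85,-275,15],[0,0,0],1]

```text
clock: 37.38
eef_pos: [0.4438, 0.3901, 0.1555]
tcp_rot: [-3.142, -0.0, -0.349]
ft_force: [0.3, -0.5, -0.4]
opening: 0.0855
```

```bash
python3 - <<'E'
from h import *
p,d=snapshot('side'); save('z24',cv2.resize(p[300:440,200:360],None,fx=4,fy=4)); X=cloud('side',d).reshape(-1,3)*1000
t=(np.hypot(X[:,0]-442.5,X[:,1]-410)<70)&(X[:,2]>44)&(X[:,2]<60)
print(t.sum(),cv2.minAreaRect(X[t,:2].astype(np.float32)))
go([.4426,.4097,.005],-20.3)
E
```

```text
699 ((440.82061767578125, 411.4898986816406), (59.218841552734375, 59.71314239501953), 69.17333221435547)
shift [ -6.4 -13.2 150. ] turn [-0.14  0.    0.38]
```

View pics/z24.png

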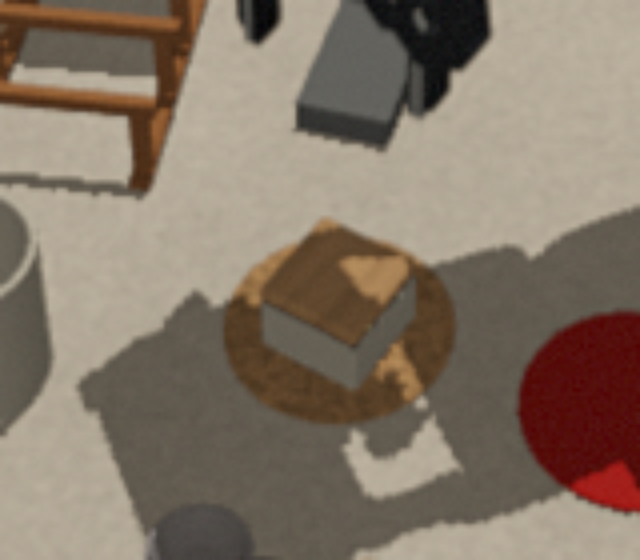

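Request:
jog_arm:
  plan:
    - [[-4,-8,25],[0,0,0.4],1]
    - [[-6.5,-13,55],[0,0,0.4],1]
    - [[-6.5,-13,95],[0,0,0.4],1]
    - [[-6.5,-13,130],[0,0,0.4],1]
    - [[-6.5,-13,143],[0,0,0.4],1]

```text
clock: 38.05
eef_pos: [0.4416, 0.4015, 0.011]
tcp_rot: [3.139, 0.002, -0.357]
ft_force: [0.2, -0.2, 0.4]
opening: 0.0852
```

Request:
jog_arm:
  plan:
    - [[0,0,0],[0,0,0],1]
    - [[0,0,0],[0,0,0],-0.2]
    - [[0,0,0],[0,0,0],-0.2]
    - [[0,0,0],[0,0,0],-0.2]
    - [[0,0,0],[0,0,0],-0.2]

```text
clock: 38.67
eef_pos: [0.4426, 0.403, 0.0142]
tcp_rot: [-3.14, -0.001, -0.357]
ft_force: [-1.5, -1.1, 9.5]
opening: 0.0572
```

```bash
python3 - <<'E'
from h import *
s=get_state();print(s['eef_pos'],s['opening'],s['ft_force'],np.degrees(s['tcp_rot']))
p,d=snapshot('side'); save('z25',cv2.resize(p[300:440,200:360],None,fx=4,fy=4))
E
```

```text
[0.44263816 0.40300662 0.01423862] 0.05716372757328672 [-1.50834391 -1.12258072  9.46032246] [-1.79908371e+02 -5.11821562e-02 -2.04261319e+01]
```

View pics/z25.png

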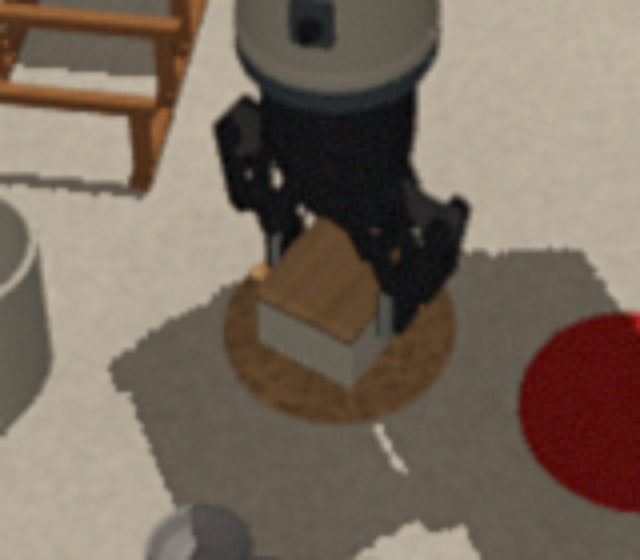

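Request:
jog_arm:
  plan:
    - [[0,0,-15],[0,0,0],-0.2]
    - [[0,0,-45],[0,0,0],-0.2]
    - [[0,0,-85],[0,0,0],-0.2]
    - [[5,14,-115],[0,0,0],-0.2]
    - [[17,47,-120],[0,0,0],-0.2]

```text
clock: 39.35
eef_pos: [0.4429, 0.3536, 0.1361]
tcp_rot: [-3.137, -0.003, -0.355]
ft_force: [1.3, -1.3, -4.6]
opening: 0.0573
```

Request:
jog_arm:
  plan:
    - [[17,47,0],[0,0,0],-0.2]
    - [[35,94,0],[0,0,0],-0.2]
    - [[54,145,0],[0,0,0],-0.2]
    - [[73,196,0],[0,0,0],-0.2]
    - [[92,247,0],[0,0,0],-0.2]

```text
clock: 39.98
eef_pos: [0.4418, 0.0874, 0.134]
tcp_rot: [-3.141, -0.002, -0.356]
ft_force: [1.2, -0.4, -3.8]
opening: 0.0576
```

```bash
python3 - <<'E'
from h import *
s=get_state();print(s['eef_pos'],s['opening'],s['ft_force'],np.degrees(s['tcp_rot']))
p,d=snapshot('side'); save('side26',p); 
go([.4441,-.4269,.132],-20.4)
E
```

```text
[0.441775   0.0874112  0.13395647] 0.05760448615403321 [ 1.22410925 -0.37413072 -3.76848718] [-1.79965048e+02 -8.99740887e-02 -2.04084621e+01]
shift [180.9 476.2   2.7] turn [ 0.08 -0.08 -0.1 ]
```

View pics/side26.png

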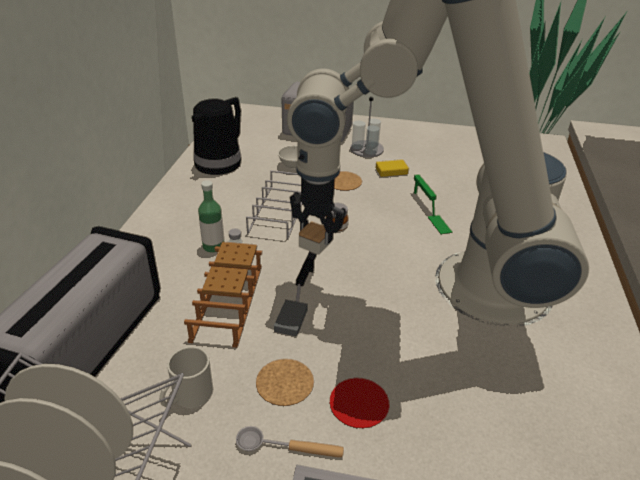

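Request:
jog_arm:
  plan:
    - [[18,47,0],[0,0,0],-0.2]
    - [[38,100,0],[0,0,0],-0.2]
    - [[58,153,0],[0,0,0],-0.2]
    - [[78,206,0],[0,0,0],-0.2]
    - [[98,258,0],[0,0,0],-0.2]

```text
clock: 40.65
eef_pos: [0.4434, -0.189, 0.134]
tcp_rot: [3.141, -0.001, -0.357]
ft_force: [1.0, -0.6, -3.3]
opening: 0.0576
```

Request:
jog_arm:
  plan:
    - [[20,52,0],[0,0,0],-0.2]
    - [[40,105,0],[0,0,0],-0.2]
    - [[60,158,0],[0,0,0],-0.2]
    - [[75,200,0],[0,0,0],-0.2]
    - [[83,218,0],[0,0,0],-0.2]

```text
clock: 41.28
eef_pos: [0.4449, -0.4226, 0.1338]
tcp_rot: [3.141, -0.001, -0.358]
ft_force: [-0.1, 0.4, -3.3]
opening: 0.0574
```

```bash
cat >> h.py <<'E'
from scipy.optimize import least_squares
def circ(X,r):
    h=cv2.convexHull(X.astype(np.float32))[:,0]
    s=least_squares(lambda p:np.hypot(h[:,0]-p[0],h[:,1]-p[1])-r,h.mean(0),loss='soft_l1',f_scale=1.5)
    return s.x.round(1),np.abs(s.fun).mean().round(2),len(h)
def obj(c,zr,rad=70,n2=('side','top'),tag=None):
    for n in n2:
        p,d=snapshot(n); X=cloud(n,d).reshape(-1,3)*1000; P=p.reshape(-1,3).astype(int)
        if tag: save(tag+n,p)
        r=np.hypot(X[:,0]-c[0],X[:,1]-c[1])
        m=(P[:,0]-P[:,2]>30)&(P[:,0]<2.5*P[:,2]+60)&(X[:,2]>1.5)&(X[:,2]<11)&(r<72)
        if m.sum()>60: print(n,'coaster',m.sum(),circ(X[m,:2],59.5))
        t=(r<rad)&(X[:,2]>zr[0])&(X[:,2]<zr[1])
        if t.sum()>20:
            print(n,'obj',t.sum(),np.round(np.hstack([np.ravel(q) for q in cv2.minAreaRect(X[t,:2].astype(np.float32))]),1),X[t].mean(0).round(1))
E
python3 - <<'E'
from h import *
s=get_state();print(s['eef_pos'],s['opening'],s['ft_force'],np.degrees(s['tcp_rot']))
obj((446,-421),(140,180),70,tag='c27')
print('c2');obj((443,405),(40,60),70)
go([.4441,-.4269,.02],-20.4)
E
```

```text
[ 0.44493096 -0.42264366  0.13380554] 0.05739968864084178 [-0.13733511  0.40436771 -3.3039816 ] [ 1.79946355e+02 -7.40068982e-02 -2.05322734e+01]
side coaster 557 (array([ 445.7, -420.9]), np.float64(2.89), 25)
side obj 408 [ 445.9 -412.2   66.1   87.5   71.2] [ 443.9 -403.6  162.7]
c2
side coaster 2164 (array([442.4, 405.5]), np.float64(1.51), 35)
top coaster 1395 (array([444.5, 404.7]), np.float64(0.49), 29)
shift [  1.7   7.4 113.1] turn [-0.03  0.02 -0.03]
```

View pics/c27side.png

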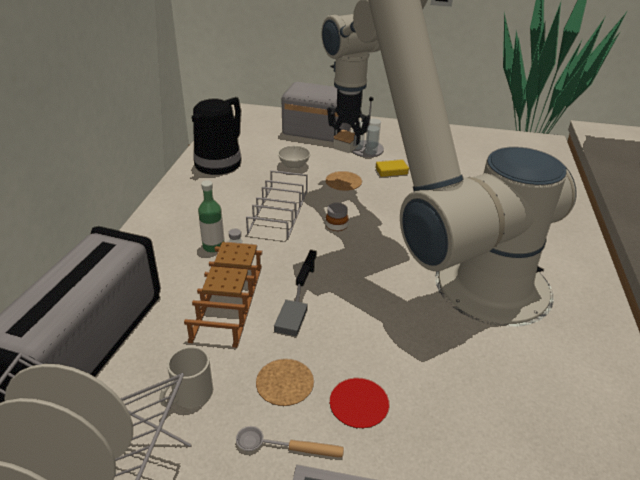

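```bash
python3 - <<'E'
from h import *
for i in range(4):
    print(get_state()['eef_pos'].round(4)); snapshot('side')
go([.4441,-.4269,.02],-20.4)
E
```

```text
[ 0.4451 -0.4194  0.1331]
[ 0.4452 -0.4189  0.133 ]
[ 0.4452 -0.4189  0.133 ]
[ 0.4453 -0.419   0.133 ]
shift [  1.6   7.7 113. ] turn [-0.01  0.02  0.03]
```

Request:
jog_arm:
  plan:
    - [[1.6,7.7,30],[0,0,0],-0.2]
    - [[1.6,7.7,65],[0,0,0],-0.2]
    - [[1.6,7.7,95],[0,0,0],-0.2]
    - [[1.6,7.7,108],[0,0,0],-0.2]
    - [[1.6,7.7,112],[0,0,0],-0.2]

```text
clock: 42.3
eef_pos: [0.4441, -0.4277, 0.0206]
tcp_rot: [-3.141, 0.0, -0.356]
ft_force: [0.3, -0.3, -3.9]
opening: 0.0575
```

Request:
jog_arm:
  plan:
    - [[0,0,2],[0,0,0],-0.2]
    - [[0,0,3],[0,0,0],-0.2]
    - [[0,0,4],[0,0,0],-0.2]
    - [[0,0,4],[0,0,0],-0.2]
    - [[0,0,4],[0,0,0],-0.2]

```text
clock: 42.92
eef_pos: [0.444, -0.4281, 0.0169]
tcp_rot: [3.142, -0.0, -0.357]
ft_force: [-0.5, 0.3, -3.9]
opening: 0.0573
```

```bash
python3 - <<'E'
from h import *
s=get_state();print(s['eef_pos'],s['opening'],s['ft_force'],np.degrees(s['tcp_rot']))
obj((446,-421),(40,56),70,tag='c28')
go([.4441,-.4269,.0145],-20.4)
p=cv2.imread('pics/c28side.png'); cv2.imwrite('pics/z28.png',cv2.resize(p[100:220,280:420],None,fx=5,fy=5))
E
```

```text
[ 0.44402979 -0.42806383  0.0169209 ] 0.057251932872146534 [-0.51124292  0.2837525  -3.87246388] [ 1.79995773e+02 -8.23358096e-03 -2.04300981e+01]
side coaster 294 (array([ 445.9, -419.9]), np.float64(1.79), 20)
side obj 241 [ 447.2 -420.2   65.9   82.3   45. ] [ 443.9 -413.7   50.2]
shift [-0.3 -1.1  2.4] turn [ 0.   -0.01 -0.03]
```

View pics/z28.png

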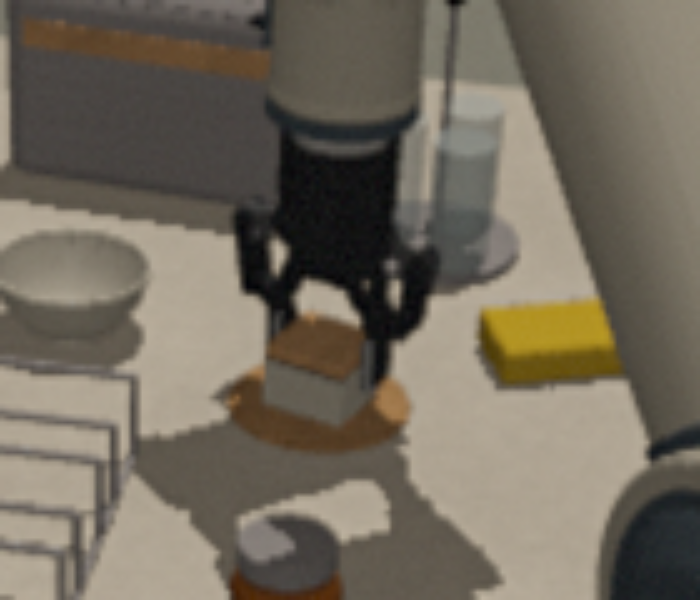

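Looks central. Lowering the last 2–3 mm and releasing.

Request:
jog_arm:
  plan:
    - [[0,-1,1],[0,0,0],-0.2]
    - [[0,-1,2],[0,0,0],-0.2]
    - [[0,-1,3],[0,0,0],-0.2]
    - [[0,-1,3],[0,0,0],-0.2]
    - [[0,-1,3],[0,0,0],-0.2]

```text
clock: 43.65
eef_pos: [0.4443, -0.427, 0.0143]
tcp_rot: [3.142, -0.0, -0.357]
ft_force: [-2.3, 1.9, 6.8]
opening: 0.0575
```

Request:
jog_arm:
  plan:
    - [[0,0,0],[0,0,0],1]
    - [[0,0,0],[0,0,0],1]
    - [[0,0,0],[0,0,0],1]
    - [[0,0,-50],[0,0,0],1]
    - [[0,0,-110],[0,0,0],1]

```text
clock: 44.28
eef_pos: [0.4438, -0.4265, 0.1241]
tcp_rot: [-3.14, 0.002, -0.357]
ft_force: [1.3, -0.3, -0.9]
opening: 0.0854
```

```bash
python3 - <<'E'
from h import *
go([.4295,-.1694,.125],0)
E
```

```text
shift [-103.2 -235.9   -0.4] turn [ -0.09   0.11 -20.43]
```

Request:
jog_arm:
  plan:
    - [[-23,-50,-15],[0,0,-5],1]
    - [[-46,-104,-25],[0,0,-10],1]
    - [[-68,-155,-25],[0,0,-15],1]
    - [[-88,-200,-25],[0,0,-20.4],1]
    - [[-100,-228,-25],[0,0,-20.4],1]

```text
clock: 44.9
eef_pos: [0.4297, -0.1764, 0.1489]
tcp_rot: [-3.141, 0.0, 0.002]
ft_force: [0.9, -0.1, -0.4]
opening: 0.0854
```

```bash
python3 - <<'E'
from h import *
print('butter');obj((446,-421),(40,56),50,tag='c29')
print('jar');obj((430,-170),(50,68),50,n2=('side',))
print('c2');obj((443,405),(40,60),50,n2=('side',))
go([.4295,-.1697,.014],0)
E
```

```text
butter
side coaster 288 (array([ 445.1, -417.8]), np.float64(1.97), 19)
side obj 214 [ 444.4 -418.1   68.    58.2   71. ] [ 444.4 -413.4   48.9]
top coaster 765 (array([ 447.3, -421.9]), np.float64(0.69), 35)
top obj 544 [ 447.4 -421.8   58.4   58.9   70. ] [ 447.  -420.8   48.3]
jar
side obj 253 [ 426.7 -168.8   54.    63.5    9.8] [ 426.1 -165.    60.3]
c2
side coaster 2178 (array([442.6, 405.3]), np.float64(1.78), 32)
shift [ -1.   -8.8 135. ] turn [ 0.02 -0.02  0.03]
```

View pics/c29side.png

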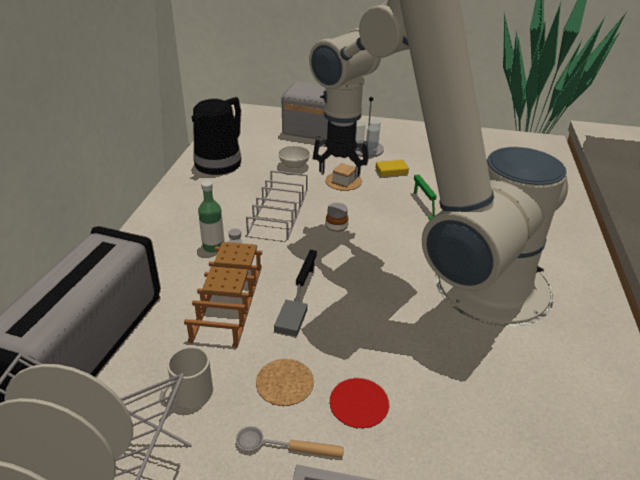

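View pics/c29top.png

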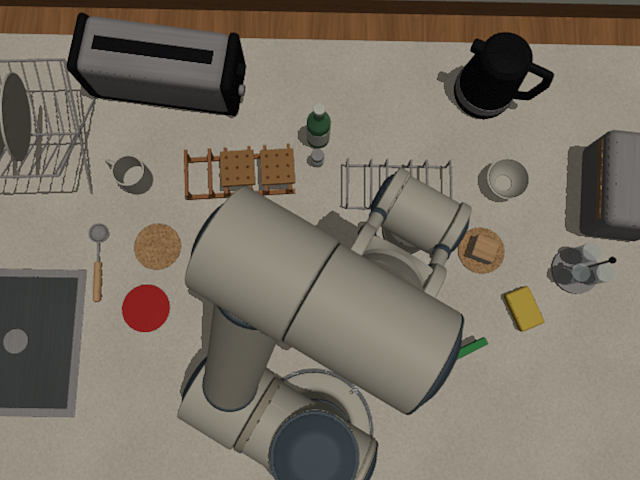

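Request:
jog_arm:
  plan:
    - [[-1,-6,25],[0,0,0],1]
    - [[-1,-8.5,60],[0,0,0],1]
    - [[-1,-8.5,95],[0,0,0],1]
    - [[-1,-8.5,125],[0,0,0],1]
    - [[-1,-8.5,135],[0,0,0],1]

```text
clock: 45.72
eef_pos: [0.4289, -0.1707, 0.0124]
tcp_rot: [-3.141, 0.002, -0.002]
ft_force: [0.4, -1.2, 0.2]
opening: 0.0855
```

Request:
jog_arm:
  plan:
    - [[0,0,0],[0,0,0],1]
    - [[0,0,0],[0,0,0],-0.2]
    - [[0,0,0],[0,0,0],-0.2]
    - [[0,0,0],[0,0,0],-0.2]
    - [[0,0,0],[0,0,0],-0.2]

```text
clock: 46.35
eef_pos: [0.4297, -0.1704, 0.0152]
tcp_rot: [3.14, -0.002, -0.0]
ft_force: [-3.5, -1.9, 16.3]
opening: 0.0634
```

```bash
python3 - <<'E'
from h import *
s=get_state();print(s['eef_pos'],s['opening'],s['ft_force'],np.degrees(s['tcp_rot']))
p,d=snapshot('side'); save('z30',cv2.resize(p[140:260,260:400],None,fx=5,fy=5))
E
```

```text
[ 0.42968773 -0.17044549  0.01519529] 0.06342913915446019 [-3.4876443  -1.91316766 16.28826758] [ 1.79931019e+02 -9.88394695e-02 -1.91705476e-02]
```

View pics/z30.png

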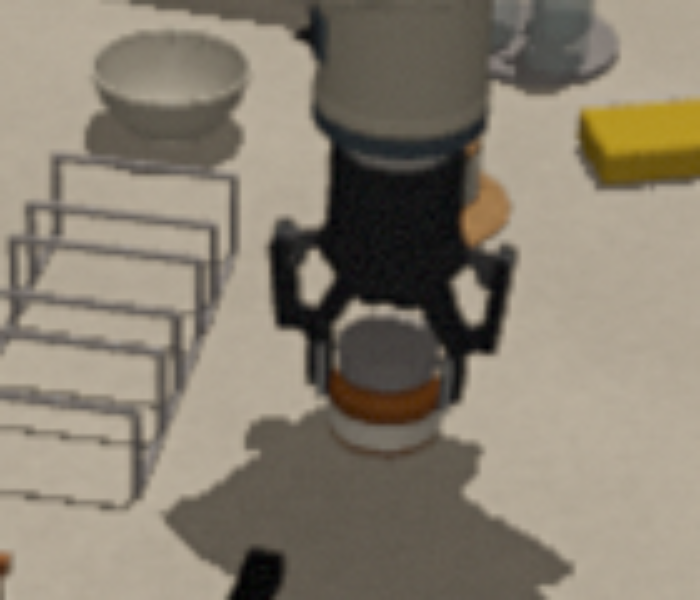

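Request:
jog_arm:
  plan:
    - [[0,0,-15],[0,0,0],-0.2]
    - [[0,0,-45],[0,0,0],-0.2]
    - [[0,0,-85],[0,0,0],-0.2]
    - [[0,-15,-115],[0,0,0],-0.2]
    - [[1,-50,-125],[0,0,0],-0.2]

```text
clock: 47.02
eef_pos: [0.4314, -0.1206, 0.1414]
tcp_rot: [3.14, -0.004, -0.002]
ft_force: [-0.7, -0.3, -3.1]
opening: 0.0633
```

Request:
jog_arm:
  plan:
    - [[1,-52,0],[0,0,0],-0.2]
    - [[3,-108,0],[0,0,0],-0.2]
    - [[5,-165,0],[0,0,0],-0.2]
    - [[7,-222,0],[0,0,0],-0.2]
    - [[8,-278,0],[0,0,0],-0.2]

```text
clock: 47.65
eef_pos: [0.4384, 0.16, 0.1397]
tcp_rot: [-3.141, -0.002, -0.0]
ft_force: [1.6, -0.2, -3.1]
opening: 0.0632
```

Request:
jog_arm:
  plan:
    - [[2,-55,0],[0,0,0],-0.2]
    - [[3,-110,0],[0,0,0],-0.2]
    - [[4,-165,0],[0,0,0],-0.2]
    - [[5,-215,0],[0,0,0],-0.2]
    - [[5,-245,0],[0,0,0],-0.2]

```text
clock: 48.28
eef_pos: [0.4432, 0.4054, 0.1397]
tcp_rot: [-3.141, -0.001, 0.001]
ft_force: [-0.0, 0.0, -2.6]
opening: 0.0634
```

```bash
python3 - <<'E'
from h import *
snapshot('side');snapshot('side')
s=get_state();print(s['eef_pos'],s['opening'],s['ft_force'],np.degrees(s['tcp_rot']))
p,d=snapshot('side'); save('z31',cv2.resize(p[240:440,180:420],None,fx=3,fy=3))
go([.4434,.4051,.025],0)
E
```

```text
[0.44333302 0.40586352 0.13960989] 0.0633900884410103 [ 0.33978548 -0.52437968 -2.64655363] [-1.79904904e+02 -8.64991034e-02  1.14498875e-01]
shift [ 1.000e-01 -9.000e-01  1.144e+02] turn [-0.03 -0.04  0.08]
```

View pics/z31.png

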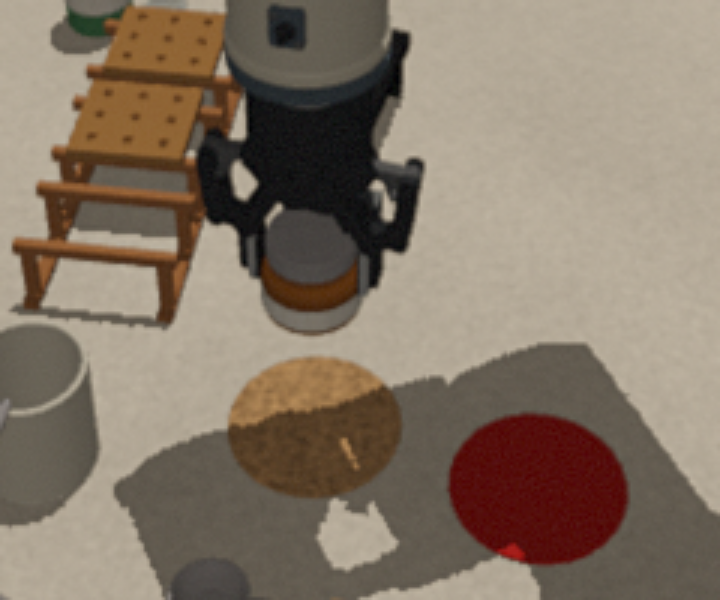

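Request:
jog_arm:
  plan:
    - [[0,0,30],[0,0,0],-0.2]
    - [[0,0,65],[0,0,0],-0.2]
    - [[0,0,95],[0,0,0],-0.2]
    - [[0,0,110],[0,0,0],-0.2]
    - [[0,0,116],[0,0,0],-0.2]

```text
clock: 49.05
eef_pos: [0.4436, 0.4025, 0.0228]
tcp_rot: [3.141, 0.0, -0.001]
ft_force: [0.7, 1.3, -2.4]
opening: 0.0636
```

```bash
python3 - <<'E'
from h import *
snapshot('side');obj((443,405),(55,75),50,n2=('side',),tag='c32')
s=get_state();print(s['eef_pos'],s['opening'],s['ft_force'],np.degrees(s['tcp_rot']))
go([.4434,.4051,.019],0)
E
```

```text
side coaster 1162 (array([442.4, 406.1]), np.float64(0.71), 29)
side obj 589 [442.4 409.5  47.3  88.7  65.3] [442.3 411.9  67. ]
[0.44376847 0.40285895 0.0231497 ] 0.06331495194832804 [ 0.45524003  0.19307797 -2.66607368] [-1.79990808e+02 -1.35221922e-02 -4.44833680e-02]
shift [-0.4 -2.2  4.1] turn [-0.01 -0.01 -0.04]
```

Request:
jog_arm:
  plan:
    - [[0,-2,1],[0,0,0],-0.2]
    - [[0,-2,2],[0,0,0],-0.2]
    - [[0,-2,3],[0,0,0],-0.2]
    - [[0,-2,4],[0,0,0],-0.2]
    - [[0,-2,4.5],[0,0,0],-0.2]

```text
clock: 49.78
eef_pos: [0.4437, 0.4052, 0.0193]
tcp_rot: [-3.141, -0.001, -0.0]
ft_force: [-5.9, -4.4, 23.6]
opening: 0.063
```

```bash
python3 - <<'E'
from h import *
snapshot('side')
s=get_state();print(s['eef_pos'],s['opening'],s['ft_force'],np.degrees(s['tcp_rot']))
E
```

```text
[0.44362518 0.40514883 0.01932976] 0.06332891648545413 [-4.57169861 -2.57149498 17.15917354] [-1.79971493e+02 -3.44645906e-02 -2.51609815e-02]
```

Down on the coaster. Releasing, rising and clearing off.

Request:
jog_arm:
  plan:
    - [[0,0,-1],[0,0,0],-0.2]
    - [[0,0,-1],[0,0,0],1]
    - [[0,0,-1],[0,0,0],1]
    - [[0,0,-1],[0,0,0],1]
    - [[0,0,-1],[0,0,0],1]

```text
clock: 50.45
eef_pos: [0.4436, 0.405, 0.0192]
tcp_rot: [3.142, 0.0, -0.001]
ft_force: [-0.2, 0.2, 0.3]
opening: 0.0851
```

Request:
jog_arm:
  plan:
    - [[0,0,-40],[0,0,0],1]
    - [[0,0,-100],[0,0,0],1]
    - [[0,0,-160],[0,0,0],1]
    - [[0,40,-200],[0,0,0],1]
    - [[0,90,-220],[0,0,0],1]

```text
clock: 51.08
eef_pos: [0.444, 0.3149, 0.2416]
tcp_rot: [-3.14, -0.003, 0.001]
ft_force: [0.4, -1.2, -0.2]
opening: 0.0855
```

Request:
jog_arm:
  plan:
    - [[0,50,0],[0,0,0],1]
    - [[0,105,0],[0,0,0],1]
    - [[0,165,0],[0,0,0],1]
    - [[0,220,0],[0,0,0],1]
    - [[0,250,0],[0,0,0],1]

```text
clock: 51.7
eef_pos: [0.443, 0.0628, 0.2394]
tcp_rot: [3.141, -0.0, -0.002]
ft_force: [-0.9, -0.1, -0.0]
opening: 0.0854
```

```bash
python3 - <<'E'
from h import *
print('jar');obj((443,405),(55,70),50,tag='c33')
print('butter');obj((446,-421),(40,56),50)
look('z33',(170,400,150,400),(100,300,120,460),2.3)
for n in ['side','top']:
    p,d=snapshot(n); X=cloud(n,d).reshape(-1,3)*1000
    b=X[(abs(X[:,0]-464)<40)&(X[:,1]>0)&(X[:,1]<190)&(X[:,2]<85)&(X[:,2]>57)]
    if len(b)>20: print('handle',n,len(b),cv2.minAreaRect(b[:,:2].astype(np.float32)),b.mean(0))
E
```

```text
jar
side coaster 1256 (array([442.1, 406. ]), np.float64(1.45), 29)
side obj 595 [442.5 406.3  55.9  58.9  12.5] [441.3 408.2  65.1]
top coaster 858 (array([444.5, 405. ]), np.float64(0.37), 36)
top obj 434 [445.9 402.2  58.   56.7  67.1] [444.8 400.9  64.4]
butter
side coaster 252 (array([ 445.3, -418.4]), np.float64(2.62), 17)
side obj 63 [ 435.2 -430.7   50.7   64.7   23.9] [ 439.1 -425.1   49.8]
top coaster 782 (array([ 447.9, -422.1]), np.float64(0.49), 38)
top obj 545 [ 447.7 -422.2   59.9   60.4   69.9] [ 447.  -420.9   48.3]
side bread 0.9 [639.5 101.6] [94.1 92. ] 6.2 z 74.0 slope [ 0.007 -0.024]
top bread 0.89 [674.7 104. ] [27.4 80.7] 4.6 z 73.3 slope [-0.081 -0.004]
top bread 0.72 [636.6 201. ] [90.5 81.1] 5.1 z 73.0 slope [-0.015 -0.016]
handle side 315 ((460.311279296875, 101.38056945800781), (132.8609161376953, 21.190690994262695), 85.89735412597656) [459.78588074 107.69023204  65.90770147]
handle top 279 ((463.6622009277344, 98.18878173828125), (130.65745544433594, 20.85045051574707), 85.95143127441406) [463.45553042 107.77265674  65.28433757]
```

View pics/c33side.png

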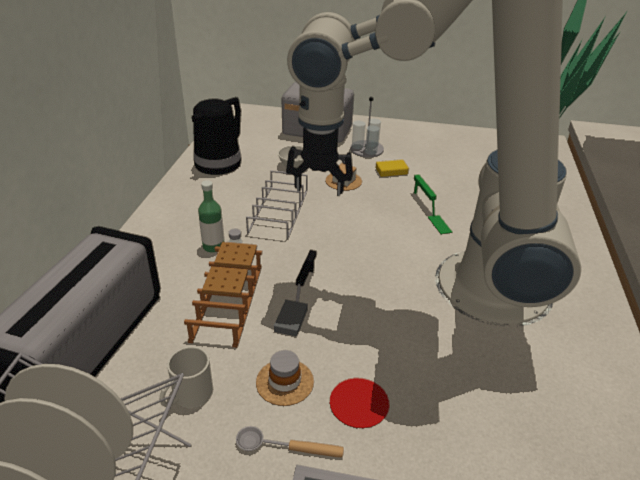

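View pics/c33top.png

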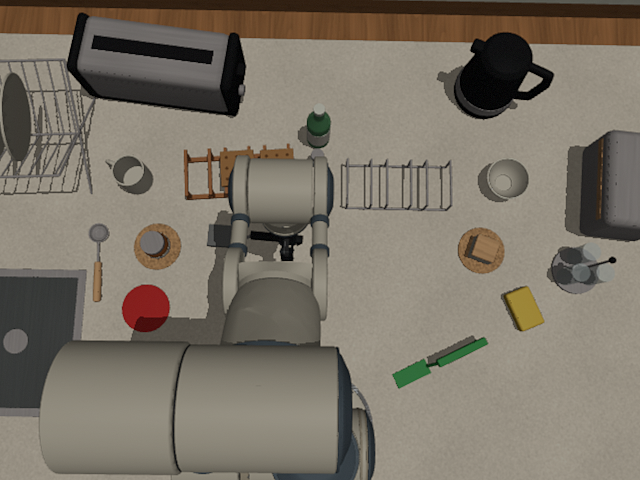

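```bash
python3 - <<'E'
from h import *
print('jar');obj((443,405),(55,70),50)
print('butter');obj((446,-421),(40,56),50,n2=('top',))
print(get_state()['clock']); print(workorder.job_done())
E
```

```text
jar
side coaster 1260 (array([442.1, 406.2]), np.float64(1.46), 34)
side obj 598 [442.1 404.5  56.3  59.6  30.1] [441.3 408.   65.2]
top coaster 864 (array([444.8, 404.7]), np.float64(0.53), 36)
top obj 432 [445.2 401.6  57.4  56.   38.9] [444.8 401.2  64.5]
butter
top coaster 791 (array([ 447.5, -422. ]), np.float64(0.58), 36)
top obj 546 [ 447.2 -421.4   60.4   58.9   67.6] [ 446.9 -421.    48.4]
52.35
the job is handed in; nothing more can be done
None
```

The job is done and handed in at about 52 s on the robot's clock, in the order you asked.

- **Breads:** only two were on the cooling rack. I moved both with the turner to the middle and -y places of the serving rack. With the arm out of the way, each lay flat within about 2 mm and 1° of its place. In the very last check the arm hid part of the racks, and the breads that showed had not moved.
- **Turner:** the blade went into the grey sleeve until it touched the end wall, at about 17 N. The handle position afterwards puts the blade's origin within about 1 mm of the sleeve's.
- **Butter dish:** it stands upright, within about 1 mm of the centre of the jar's old coaster.
- **Jam jar:** it stands upright on the butter dish's old coaster. The cameras disagree slightly: 0 to 2 mm off centre in the side view and about 3 mm in the top view.
- **Bystanders:** I did not go near the salt shaker, mug, bowl or bottle. The last pictures show no visible change, though I did not re-measure them.

Throughout, the two cameras disagreed by 3–4 mm, so I used the average for positions. I saw no sign that the jar or the butter dish had been knocked.

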